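# Put the tape pull-tester back in its fitted tray

## Robot

A 6-joint arm with a two-finger parallel gripper is mounted at the origin on the work surface. World frame = base frame: x ahead of the robot, y to its left, z up, the work surface at z = 0. Lengths are in m, angles in rad, forces in N, time in s.
With the tool pointing down it reaches from about 0.325 to 0.9 m from the base axis. Payload 6.1 kg.
Tool frame: the origin (TCP) lies midway between the tips of the shut fingers; the grasp point (between the pads) lies 19 mm behind it (env.tcp_to_grasp is the distance from the TCP to the grasp point, in m); z points along the fingers, y is the line along which they close (so a half turn about z gives the same grasp; the last joint's range is limited). The gripper opens to 87 mm and grips with 3 to 60 N. Pads are 19 mm wide; open, the fingers measure 117 mm over their backs; the gripper's body (75 mm by 190 mm) begins 51 mm behind the grasp point.
Start: joints at [-1.229, 0.22, 1.526, -0, 1.395, -0.126], TCP at [0.282, -0.558, 0.223] pointing down, gripper open.
Joint ranges: [-2.98, 2.98], [-0.91, 2.08], [0.09, 2.57], [-1.24, 4.39], [0.2, 2.65], [-2.68, 2.68]. Speed limits (rad/s): [2.57, 2.57, 3.01, 3.14, 3.14, 3.14].

## Interface

Orientations are given as [roll, pitch, yaw] about the fixed x, y, z axes, in that order (R = Rz(yaw) Ry(pitch) Rx(roll)).
In Python, from station import env gives the robot as it stands. The module is installed in compiled form; this text tells all that it offers.
- The arm moves only by the shell command python3 -m inch 'ROWS' [FORCE]. ROWS is JSON, a list of rows, each a list of 5 numbers: the shift along the tool's x, y, z in units of 25 mm (1.0 is 25 mm), then the turn about the tool's z in units of 8 degrees (1.0 is 8 degrees), then the closure, from 0 (fully open) to 1 (shut). A call has 1 to 12 rows; each row shifts and turns the commanded pose from where the row before left it, along the tool's axes as they then stand; what a row does not reach is not made up. A row lasts 1/10 s, in which the tool goes at most 50 mm and 8.59 degrees, less where a joint would pass 70% of its speed; a pose out of reach is approached as far as the arm can. A call is refused whole if a number of a shift passes 1 or a number of a turn 1, either way. A call with a gripper value outside its range is refused whole. The fingers move at their own pace and stop on an object; FORCE is the grip in N (left out, the last holds). Time passes only in rows, so rows that do not move let the fingers close. It gives the time, the measured TCP pose, the force, the opening and the grip force at its end, in the units of the state.
- env.get_obs(): the state, without advancing time (a new reading comes with each control period).
- env.capture(name): name is "side" or "top"; returns the picture (420x560x3 uint8, red, green, blue); there is no depth.
- env.camera_model(name): a dict with "intrinsics" (3x3 intrinsics, pixels), "k1" (the pictures are not rectified: a ray, as slopes to the right and down, at radius r is drawn at 1 + k1 r^2 times it, then the intrinsics apply), "pose" (4x4, takes a point from camera to world coordinates). Camera axes: x right, y up, looking along -z (the intrinsics and any distortion apply to the point x, -y, -z); pixel columns grow to the right and rows downward; lengths in m; the calibration is good to about 2 mm. A picture is of the moment at which its call begins. camera_model takes no time and is no camera call.
- env.finish_job(): hands the job in; it is judged then, once.
The state is a dict: "time": time; "joints": joint angles; "qvel": joint speeds; "joint_efforts": joint torques, N m; "eef_pos": TCP position; "tool_rot": TCP orientation; "force": force on the tool from outside, world axes, zero at the start; "moment": the same for the moment, N m; "gripper_width": opening from 0.0 (shut) to 1.0 (fully open); "gripper_force": force on a finger pad.
Only numpy, scipy, OpenCV 4.12 (cv2) and the standard library are available. Lean on these libraries where they do the work, as an engineer would, in place of code of your own. Each camera call takes 0.05 s, during which the arm holds its last target. There are 200 camera calls.

## Task

Put the tape pull-tester away in its fitted tray: the red tape clamp and the dial gauge each go into the recess of their own shape, nose first, and are pressed down until they snap flat under the white spring tongue. Slide the gauge along the tray into its recess, never lift it; turn the red peak pointer on its dial back to the zero stop; and leave everything else on the shelf where it is.

Things in the scene. Friction and masses are not known exactly. Their poses are not given: they have to be found in the camera images.
- gauge: Dial force gauge, 0.38 kg, face up on the tray's landing deck. Mid-blue D-shaped base plate 10 mm thick: half circle of radius 48 mm about the origin towards +x (nose), then straight sides 96 mm apart to a straight tail edge at x = -74 mm. On it, about the origin, a silver drum of 84 mm diameter, its white face 26 mm up. Too wide to grip. Origin: underside, below the drum's centre; z up.
- thumb_pad (a point): Centre of the gauge's bare ribbed tail, for sliding and pressing it with fingertips: plate top, 10 mm above the underside, at x = -58 mm of the gauge; free from x = -43 to -74 mm over the full 96 mm width. Friction of fingertips on it is about 0.6, of the slick tray under it about 0.25.
- knob (a point): Black knurled knob in the middle of the dial, 22 mm diameter, standing 27 to 37.5 mm above the gauge's underside, with the red peak pointer. Point on its axis 33 mm above the underside. It turns with the knob: its yaw is the gauge's yaw minus joint peak.
- peak (a joint): Angle of the red peak pointer and knob, rad: 0 at the zero stop (hard stop at a small black pin on the tail side of the dial), larger clockwise seen from above; turn anticlockwise, seen from above, to bring it back. Friction 0.02 N m; stays where left; at most 1.4 at the start.
- clamp: Tape clamp, 0.28 kg, standing on the shelf left or right of the tray. Steel plate 10 mm thick: 72 mm wide from the tail edge at x = -50 mm to x = 0, then tapering to a 28 mm wide nose at x = +45 mm. A red jaw block stands on it, a black thumbscrew (16 mm diameter, 16 to 32 mm up) on its nose side out to x = 18 mm. Origin: underside, where the taper begins; x to the nose, z up.
- jaw (a point): Centre of the top of the clamp's red jaw block, 36 mm above the clamp's underside, at x = -22 mm of the clamp. The block is 40 mm long in x, 20 mm wide in y and 26 mm high above the plate: grip it across its 20 mm. Axes as the clamp's.
- nest_round_seat (a point): Point on the yellow floor of the round-ended (D-shaped) recess where the gauge's origin comes to lie; x to the recess's nose end, z up. Recess 22 mm deep (deck 26 mm, floor 4 mm above the shelf), round end of radius 50 mm about this point, sides 100 mm apart, straight wall at x = -75 mm; the landing deck leads level to that wall's top edge.
- nest_round_catch (a point): Middle of the top edge of that straight wall, at deck level. A white spring tongue, its top 4 mm below the deck, 30 mm wide, stands out 5.5 mm into the recess, bevelled on top. The part's tail rests on it until pressed: about 10 N down on the tail drives it back and it snaps over the 10 mm plate (its underside is 11.8 mm above the floor). Axes as the seat's.
- nest_taper_seat (a point): Point on the yellow floor of the tapered recess where the clamp's origin comes to lie; x to its nose end, z up. 22 mm deep. Sides 76 mm apart from the straight wall at x = -51 mm to x = 0, then tapering to 32 mm at the end wall, x = +47 mm.
- nest_taper_catch (a point): Middle of the top edge of the tapered recess's straight wall, at deck level, with the same white spring tongue below it. Snapping the clamp in takes about 10 N down on its tail, up to about 18 N down on its jaw block. Axes as the seat's.
- tray: The fitted tray, fixed, dark blue-grey, slick plastic, 311 mm long, 252 mm wide, deck 26 mm high. The two recesses lie side by side in its far half, centre lines 61 mm left and right of its middle; which is which varies. The flat landing deck spans x = -240 to -95 mm. Origin: on the shelf, midway across, level with the round seat; x away from the robot to the nose ends.
- tape_roll: Bystander: brown roll of tape, 94 mm diameter, 48 mm high, beside the tray where the clamp is not. Origin: centre of its underside.
- tape_gun: Bystander: green tape gun, 280 mm long, left of the tray. Origin: middle of its underside.
- stapler: Bystander: silver stapler, 135 mm long, 58 mm high, right of the tray. Origin: middle of its underside.
- jar0: Bystander: empty glass jar, 80 mm diameter, 112 mm high, far left. Origin: centre of its underside.
- jar1: Bystander: the other, equal glass jar, far left behind the tray. Origin: centre of its underside.
Mind the look-alikes: they are no part of the job. Leave any pink or yellow look-alike of the clamp alone.

How it is judged:
By the outcome, as a careful person would: the job done as asked, in the order asked, and still so for the second after the job is handed in, with the robot touching nothing.
It also fails if it takes over 70 s, if anything falls off the work surface, if the arm or the gripper's body presses on something with over 40 N, if the wrist force passes 120 N, or if a joint passes its speed limit or range.

## Working session

There is one attempt and no reset: what is moved stays moved. The work goes in short steps, Python scripts to look and compute and a shell command to move; the robot and the scene stay as the last step left them, time stands still between calls to the robot, and variables do not carry over. Pictures are saved under pics/ and viewed, at most 10 in all, crops included, and the job is handed in when it is done.

```bash
mkdir -p pics; cat > h.py <<'E'
import numpy as np, cv2
from station import env
def snap(cam,fn,crop=None,scale=1):
    im=env.capture(cam)[:,:,::-1].copy()
    cv2.imwrite('pics/full_'+fn,im)
    if crop: x0,y0,x1,y1=crop; im=im[y0:y1,x0:x1]
    if scale!=1: im=cv2.resize(im,None,fx=scale,fy=scale,interpolation=cv2.INTER_CUBIC)
    cv2.imwrite('pics/'+fn,im)
def p2w(cam,u,v,z):
    m=env.camera_model(cam);K=np.array(m['intrinsics']);k=float(m['k1']);T=np.array(m['pose'])
    d=cv2.undistortPoints(np.array([[[u,v]]],float),K,np.array([k,0,0,0,0.]))[0,0]
    r=T[:3,:3]@np.array([d[0],-d[1],-1]);o=T[:3,3]
    return o+r*(z-o[2])/r[2]
def w2p(cam,p):
    m=env.camera_model(cam);K=np.array(m['intrinsics']);k=float(m['k1']);T=np.array(m['pose'])
    c=T[:3,:3].T@(np.array(p)-T[:3,3]);x,y=c[0]/-c[2],-c[1]/-c[2];f=1+k*(x*x+y*y)
    return (K@[x*f,y*f,1])[:2]
E
python3 - <<'E'
from h import *
snap('top','t0.png',None,1.4);snap('side','s0.png',None,1.4)
for c in('top','side'):
    m=env.camera_model(c);print(c,np.round(m['intrinsics'],1).tolist(),m['k1'],np.round(m['pose'],3).tolist())
print(env.get_obs())
E
```

```text
top [[468.2, 0.0, 284.9], [0.0, 468.2, 213.9], [0.0, 0.0, 1.0]] 0.05395884112383547 [[0.014, 0.973, -0.229, 0.153], [-1.0, 0.015, 0.003, 0.005], [0.006, 0.229, 0.973, 1.566], [0.0, 0.0, 0.0, 1.0]]
side [[438.9, 0.0, 282.1], [0.0, 438.9, 210.1], [0.0, 0.0, 1.0]] -0.048636019182317226 [[-0.808, 0.404, -0.43, 0.012], [-0.59, -0.577, 0.565, 0.615], [-0.019, 0.71, 0.704, 0.867], [0.0, 0.0, 0.0, 1.0]]
{'time': 0.1, 'joints': array([-1.22906354e+00,  2.21136119e-01,  1.52751742e+00,  5.47537794e-05,
        1.39467914e+00, -1.26134839e-01]), 'qvel': array([-1.01640580e-03, -1.33169529e-03, -2.26193639e-03,  6.87226006e-04,
       -4.04655408e-04,  5.70035990e-07]), 'joint_efforts': array([ 2.10904223e-04, -4.95943093e+01, -3.88519156e+01,  7.00864568e-02,
        5.14857913e-02, -4.42703606e-05]), 'eef_pos': array([ 0.28167022, -0.55730536,  0.22154258]), 'tool_rot': array([-3.13987323e+00, -2.72357905e-04,  4.67857755e-01]), 'force': array([-0.11041288,  0.70760377, -0.38918459]), 'moment': array([0.00567272, 0.00361531, 0.0319465 ]), 'gripper_force': 0.0, 'gripper_width': 1.000027880921823}
```

View pics/t0.png

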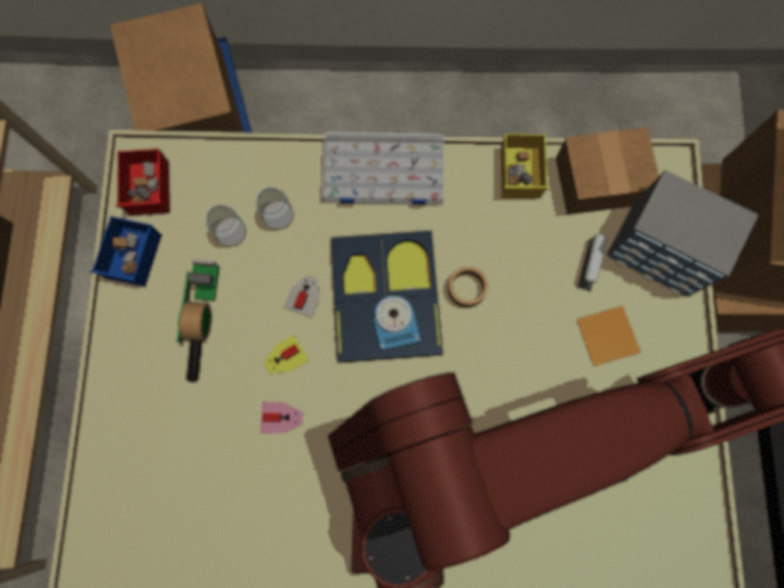

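View pics/s0.png

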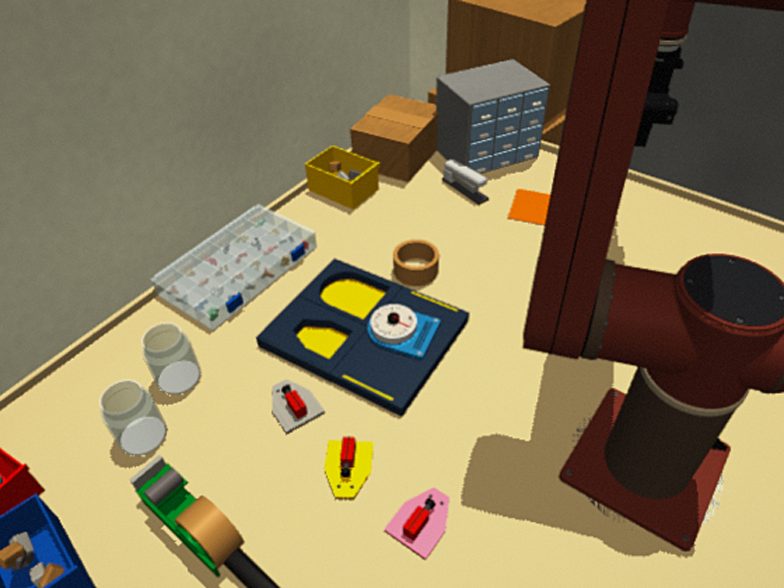

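```bash
python3 - <<'E'
import cv2
for n,(x0,y0,x1,y1) in {'t0':(195,155,345,265),'s0':(180,180,340,300)}.items():
    im=cv2.imread(f'pics/full_{n}.png')[y0:y1,x0:x1]
    cv2.imwrite(f'pics/{n}c.png',cv2.resize(im,None,fx=5,fy=5,interpolation=cv2.INTER_CUBIC))
E
```

```text
(no output)
```

View pics/t0c.png

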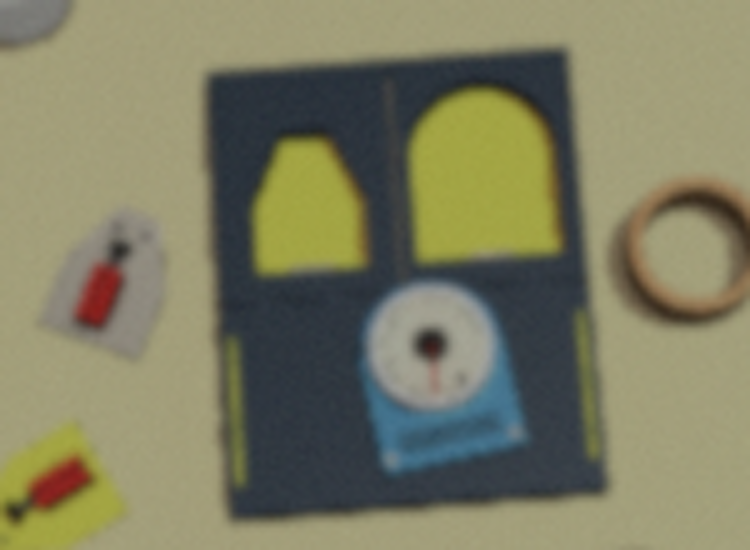

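View pics/s0c.png

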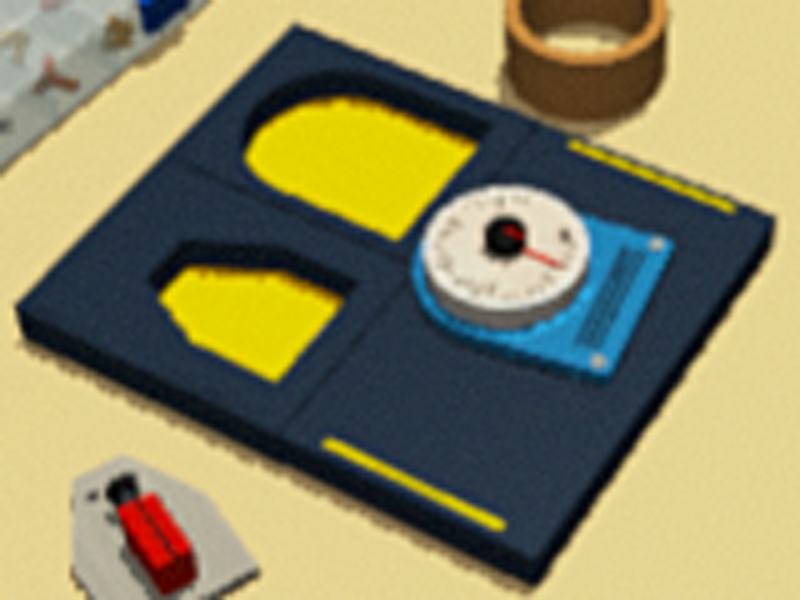

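```bash
cat >> h.py <<'E'
from scipy.optimize import least_squares
def fit(cam,pts,guess,off=(0,0),s=1):
    """pts: list of (model xyz (z world), pixel). returns x,y,yaw and rms mm of ray intersections"""
    W=np.array([p2w(cam,off[0]+u/s,off[1]+v/s,m[2])[:2] for m,(u,v) in pts]);M=np.array([m[:2] for m,_ in pts])
    def r(q):
        c,si=np.cos(q[2]),np.sin(q[2]);return (M@np.array([[c,si],[-si,c]])+q[:2]-W).ravel()
    o=least_squares(r,guess);print(np.round(o.x,4),'yawdeg',np.round(np.degrees(o.x[2]),2),'res mm',np.round(o.fun.reshape(-1,2)*1e3,1).tolist());return o.x
E
python3 - <<'E'
from h import *
T=((195,155),5);S=((180,180),5)
z=.026
print('tray');tr={}
t=fit('top',[((.071,.126,z),(209,73)),((.071,-.126,z),(566,50)),((-.24,-.126,z),(606,492)),((-.24,.126,z),(232,517))],[.6,0,0],*T)
t2=fit('side',[((.071,-.126,z),(296,25)),((-.24,-.126,z),(775,217)),((-.24,.126,z),(535,570)),((.071,.126,z),(18,306))],[.6,0,0],*S)
print('round floor')
f=.004
fit('top',[((-.075,.05,f),(416,264)),((-.075,-.05,f),(562,248))],t,*T)
print('taper catch edge')
fit('top',[((-.051,.038,f),(257,275)),((-.051,-.038,f),(370,267)),((0,.038,f),(253,213))],t,*T)
print('clamp')
z=.01
fit('top',[((-.05,.036,z),(38,325)),((-.05,-.036,z),(137,360)),((.045,.014,z),(115,208)),((.045,-.014,z),(155,222)),((0,-.036,z),(166,290))],[.6,.2,-.3],*T)
print('jaw center',p2w('top',195+100/5,155+295/5,.036),p2w('side',180+153/5,180+530/5,.036))
print('gauge')
z=.036
g=fit('top',[((-.074,.048,z),(388,475)),((-.074,-.048,z),(527,440)),((0,0,.052),(430.5,346)),((0,0,.0635),(430,342))],[.5,0,0],*T)
fit('side',[((-.074,.048,z),(607,380)),((-.074,-.048,z),(673,238)),((0,0,.052),(506,247)),((0,0,.0635),(506,236))],[.5,0,0],*S)
for c,(o,s),k,p,n in(('top',T,(430.5,346),(435,392),(461,379)),('side',S,(506,247),(560,267),(565,235))):
    a=[p2w(c,o[0]+u/s,o[1]+v/s,.052)[:2] for u,v in(k,p,n)]
    print([np.degrees(np.arctan2(*(b-a[0])[::-1])) for b in a[1:]])
E
```

```text
tray
[0.6096 0.039  0.0856] yawdeg 4.9 res mm [[0.7, 2.2], [1.5, -2.5], [-0.4, -1.8], [-1.7, 2.2]]
[0.6066 0.0469 0.088 ] yawdeg 5.04 res mm [[0.7, -0.4], [-3.0, 0.0], [1.0, -2.1], [1.3, 2.5]]
round floor
[ 0.6217 -0.017   0.1279] yawdeg 7.33 res mm [[0.1, -0.6], [-0.1, 0.6]]
taper catch edge
[0.5837 0.0999 0.127 ] yawdeg 7.28 res mm [[-3.1, -1.4], [-0.3, 0.6], [3.5, 0.9]]
clamp
[ 0.5286  0.2299 -0.3064] yawdeg -17.56 res mm [[-0.9, 0.0], [0.6, -0.5], [-0.1, -1.3], [1.0, -0.2], [-0.7, 2.0]]
jaw center [0.508197   0.23448105 0.036     ] [0.50754556 0.24313374 0.036     ]
gauge
[0.4732 0.0126 0.2626] yawdeg 15.04 res mm [[0.0, 0.6], [0.2, -0.6], [0.0, 0.2], [-0.2, -0.1]]
[0.4703 0.0194 0.2604] yawdeg 14.92 res mm [[-0.7, -2.4], [-1.3, 2.2], [0.0, 1.3], [2.1, -1.1]]
[np.float64(-173.63047728935825), np.float64(-136.9855605300156)]
[np.float64(-171.38563321595086), np.float64(-129.36163204226483)]
```

```bash
cat >> h.py <<'E'
def go(x,y,z,yaw=None):
    """units to a TCP target: turn first, then shift in the turned frame (assumes tool down)"""
    o=env.get_obs();p=o['eef_pos'];w=o['tool_rot'][2]
    t=w if yaw is None else yaw
    turn=-np.degrees((t-w+np.pi)%(2*np.pi)-np.pi)/8
    d=np.array([x,y,z])-p
    print('turn',round(turn,2),'shift',np.round([(d[0]*np.cos(t)+d[1]*np.sin(t))/.025,(d[0]*np.sin(t)-d[1]*np.cos(t))/.025,-d[2]/.025],2))
def st():
    o=env.get_obs();print(round(o['time'],2),np.round(o['eef_pos'],4),np.round(o['tool_rot'],4),'F',np.round(o['force'],1),round(o['gripper_width'],3),round(o['gripper_force'],1),'j',np.round(o['joints'],2))
E
python3 -m inch '[[0,0,0,0.92,0],[0,0,0,0.92,0],[0,0,0,0.92,0],[0,0,0,0.92,0],[0,0,0,0.92,0],[0,0,0,0.92,0],[0,-1,0,0,0],[0,-1,0,0,0],[0,-1,0,0,0],[0,-1,0,0,0],[0,-1,0,0,0],[0,-1,0,0,0]]'
python3 -m inch '[[0,-1,0,0,0],[0,-1,0,0,0],[0,-1,0,0,0],[0,-1,0,0,0],[0,-1,0,0,0],[0,-1,0,0,0],[0,-1,0,0,0],[0,-1,0,0,0],[0,-1,0,0,0],[0,-1,0,0,0],[0,-1,0,0,0],[0,-1,0,0,0]]'
python3 -c "
from h import *
st();go(.509,.239,.15,-.306)"
```

```text
time: 1.3
eef_pos: [0.3266, -0.4134, 0.222]
tool_rot: [-3.141, 0.001, -0.303]
force: [0.4, -0.2, -0.4]
gripper_width: 1.0
gripper_force: 0.0
time: 2.5
eef_pos: [0.416, -0.1272, 0.2222]
tool_rot: [-3.141, 0.001, -0.303]
force: [0.6, 0.1, 0.0]
gripper_width: 1.002
gripper_force: 0.0
2.5 [ 0.416  -0.1272  0.2222] [-3.1415e+00  5.0000e-04 -3.0300e-01] F [0.6 0.1 0. ] 1.002 0.0 j [-0.48 -0.25  1.99  0.    1.4   1.4 ]
turn 0.02 shift [ -0.86 -15.09   2.89]
```

```bash

python3 -m inch '[[-0.05,-1,0,0,0],[-0.05,-1,0,0,0],[-0.05,-1,0,0,0],[-0.05,-1,0,0,0],[-0.05,-1,0,0,0],[-0.05,-1,0,0,0],[-0.05,-1,0,0,0],[-0.05,-1,0,0,0],[-0.05,-1,0,0,0],[-0.05,-1,0,0,0],[-0.05,-1,0,0,0],[-0.05,-1,0,0,0]]'
python3 -m inch '[[-0.05,-1,0,0,0],[-0.05,-1,0.8,0,0],[-0.05,-0.7,0.8,0,0],[0,0,0.8,0,0],[0,0,0.8,0,0],[0,0,0.8,0,0],[0,0,0.8,0,0],[0,0,0,0,0],[0,0,0,0,0]]'
python3 - <<'E'
from h import *
env.get_obs();st()
o=env.get_obs();p=o['eef_pos'];w=o['tool_rot'][2]
ty=np.array([np.sin(w),-np.cos(w),0])
snap('top','t1.png');snap('side','s1.png')
ims=[]
for c,f in(('top','t1'),('side','s1')):
    u=w2p(c,p);x0,y0=int(u[0])-40,int(u[1])-50
    im=cv2.imread(f'pics/full_{f}.png')[y0:y0+100,x0:x0+80]
    im=cv2.resize(im,None,fx=5,fy=5,interpolation=cv2.INTER_CUBIC);print(c,x0,y0)
    for q in(p,p+ty*.0435,p-ty*.0435):
        v=(w2p(c,q)-[x0,y0])*5+2; cv2.drawMarker(im,tuple(int(a) for a in np.round(v)),(255,0,255),0,10,1);print(v)
    ims.append(im)
cv2.imwrite('pics/c1.png',np.hstack(ims))
E
```

```text
time: 3.7
eef_pos: [0.4911, 0.1635, 0.2221]
tool_rot: [3.141, 0.001, -0.303]
force: [-0.6, 0.6, 0.8]
gripper_width: 1.0
gripper_force: 0.0
time: 4.6
eef_pos: [0.5074, 0.2279, 0.1023]
tool_rot: [3.141, 0.001, -0.303]
force: [-0.2, -0.4, 0.4]
gripper_width: 0.999
gripper_force: 0.0
4.6 [0.5074 0.2279 0.1023] [ 3.1409e+00  1.2000e-03 -3.0300e-01] F [-0.2 -0.4  0.4] 0.999 0.0 j [0.28 0.18 1.81 0.   1.15 2.15]
top 174 159
[202.81597925 254.79661985]
[266.73439131 275.42519682]
[139.05062616 234.22550163]
side 171 213
[203.31591081 256.29792047]
[287.0291324  210.11858278]
[116.67772684 304.07615963]
```

View pics/c1.png

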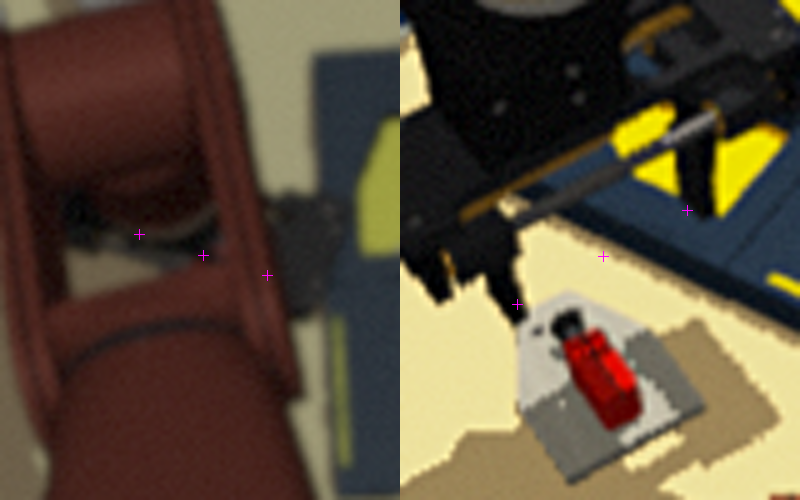

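```bash
python3 - <<'E'
from h import *
O=((171-.4,213-.4),5)
z=.01
fit('side',[((-.05,.036,z),(168,481)),((-.05,-.036,z),(305,408)),((0,.036,z),(119,406)),((0,-.036,z),(243,331)),],[.53,.23,-.3],*O)
S=((180-.4,180-.4),5)
fit('side',[((0,.036,z),(71,565)),((0,-.036,z),(202,490)),((-.05,-.036,z),(260,573))],[.53,.23,-.3],*S)
print(p2w('side',171-.4+207/5,213-.4+363/5,.036))
# draw overlay
x,y,w=.5305,.236,-.3
im=cv2.imread('pics/full_s1.png')
E
```

```text
[ 0.5284  0.2374 -0.3162] yawdeg -18.12 res mm [[0.0, 0.5], [2.6, -1.3], [0.6, 1.5], [-3.2, -0.6]]
[ 0.5301  0.235  -0.3561] yawdeg -20.4 res mm [[0.1, 0.2], [-3.7, 1.2], [3.6, -1.4]]
[0.50642834 0.23958655 0.036     ]
```

```bash
python3 -c "
from h import *
go(.508,.2415,.0145,-.312)"
```

```text
turn 0.06 shift [-0.19 -0.5   3.57]
```

```bash

python3 -m inch '[[-0.19,-0.5,0,0.06,0],[0,0,0.8,0,0],[0,0,0.8,0,0],[0,0,0.8,0,0],[0,0,0.8,0,0],[0,0,0.3,0,0],[0,0,0,0,0],[0,0,0,0,0.75],[0,0,0,0,0.85],[0,0,0,0,0.95],[0,0,0,0,1],[0,0,0,0,1]]' 30
python3 -m inch '[[0,0,0,0,1],[0,0,0,0,1],[0,0,0,0,1]]' 40
python3 -c "
from h import *
st()"
```

```text
time: 5.9
eef_pos: [0.5072, 0.2414, 0.0154]
tool_rot: [-3.141, -0.0, -0.311]
force: [0.2, 0.2, -0.1]
gripper_width: 0.633
gripper_force: 0.0
time: 6.2
eef_pos: [0.507, 0.2414, 0.015]
tool_rot: [3.142, 0.0, -0.311]
force: [0.5, -0.3, -0.5]
gripper_width: 0.358
gripper_force: 0.0
6.2 [0.507  0.2414 0.015 ] [ 3.1415e+00  1.0000e-04 -3.1130e-01] F [ 0.5 -0.3 -0.5] 0.358 0.0 j [0.3  0.31 1.84 0.   0.99 2.19]
```

```bash

python3 -m inch '[[0,0,0,0,1],[0,0,0,0,1],[0,0,0,0,1],[0,0,0,0,1],[0,0,0,0,1],[0,0,0,0,1]]' 40
python3 -m inch '[[0,0,-0.5,0,1],[0,0,-1,0,1],[0,0,-1,0,1],[0,0,-1,0,1],[0,0,0,0,1]]' 40
python3 -c "
from h import *
st()
snap('side','s2.png',(171,153,251,233),6)"
```

```text
time: 6.8
eef_pos: [0.507, 0.2414, 0.015]
tool_rot: [-3.142, 0.0, -0.311]
force: [-0.6, 1.5, -1.3]
gripper_width: 0.222
gripper_force: 40.0
time: 7.3
eef_pos: [0.5099, 0.2422, 0.1071]
tool_rot: [-3.137, -0.006, -0.311]
force: [-0.1, 1.1, -2.3]
gripper_width: 0.225
gripper_force: 40.0
7.3 [0.5099 0.2422 0.1071] [-3.1374 -0.0064 -0.3113] F [-0.1  1.1 -2.3] 0.225 40.0 j [ 0.3   0.18  1.8  -0.    1.15  2.19]
```

View pics/s2.png

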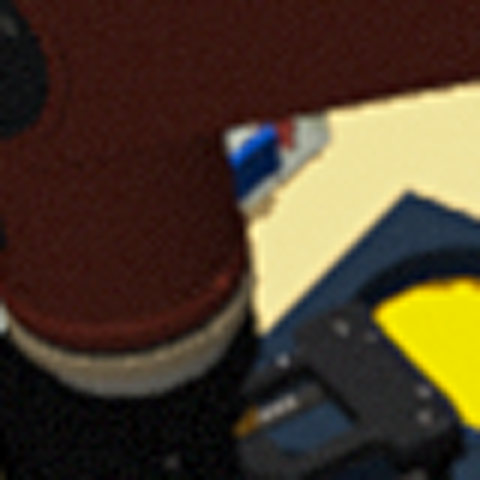

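```bash

python3 -c "
from h import *
go(.5574,.1023,.058,.087)"
```

```text
turn -2.85 shift [1.46 5.73 1.87]
```

```bash

python3 -m inch '[[0,0,0,-0.95,1],[0,0,0,-0.95,1],[0,0,0,-0.95,1],[0.24,0.95,0,0,1],[0.24,0.95,0,0,1],[0.24,0.95,0,0,1],[0.24,0.95,0,0,1],[0.24,0.95,0,0,1],[0.24,0.95,0,0,1],[0,0,0.9,0,1],[0,0,0.9,0,1],[0,0,0,0,1]]' 
python3 -c "
from h import *
st()
snap('side','s3.png',(190,195,290,280),8);print(env.get_obs()['eef_pos'])
go(.5574,.1023,.058,.087)"
```

```text
time: 8.55
eef_pos: [0.5505, 0.1019, 0.0522]
tool_rot: [-3.141, 0.01, 0.086]
force: [-1.8, -0.3, -3.9]
gripper_width: 0.226
gripper_force: 40.0
8.55 [0.5505 0.1019 0.0522] [-3.1412  0.0102  0.0859] F [-1.8 -0.3 -3.9] 0.226 40.0 j [ 0.04  0.26  1.82 -0.    1.07  1.53]
[0.55194178 0.1021655  0.0541539 ]
turn -0.0 shift [ 0.22  0.01 -0.15]
```

View pics/s3.png

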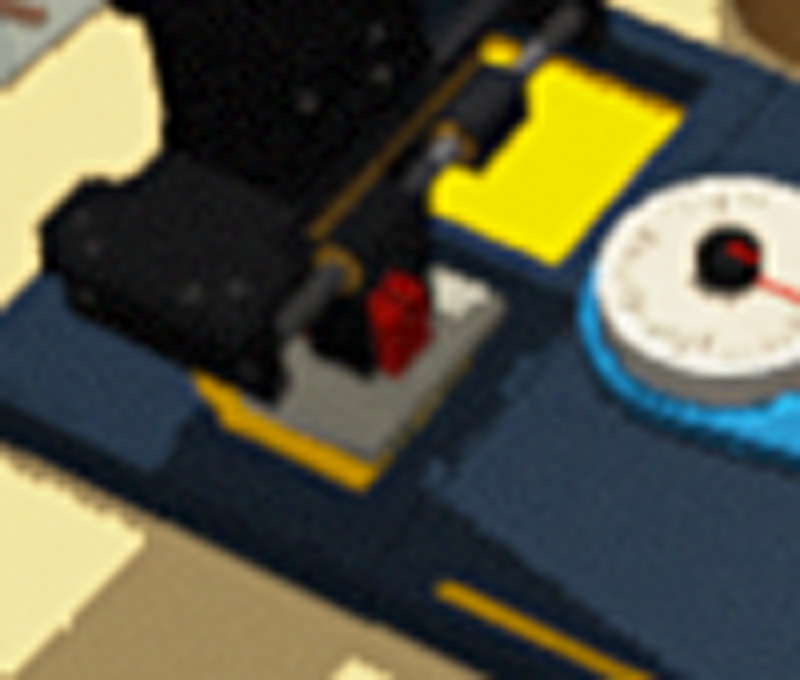

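```bash

python3 - <<'E'
from h import *
st()
q=lambda u,v,z:p2w('side',190-.44+u/8,195-.44+v/8,z)
R=lambda a:np.array([[np.cos(a),-np.sin(a)],[np.sin(a),np.cos(a)]])
c=q(365,490,.026)[:2];print('recess corner',c,'seat',c-R(.087)@[-.051,.038])
c2=q(195,375,.026)[:2];print('left wall taper pt',c2,'seat',c2-R(.087)@[0,.038])
z=.0532-.015+.010
for px,m in(((372,465),(-.05,.036)),((503,295),(-.05,-.036))):
    p=q(*px,z)[:2];print('clamp',p,'origin',p-R(.087)@m)
print('expected origin',np.array([.5512,.1020])+R(.087)@[.022,0])
# round recess near corner, deck level
p=q(557,265,.026)[:2];print('round corner',p,'seat',p-R(.087)@[-.075,.05])
E
```

```text
8.6 [0.5519 0.1022 0.0542] [-3.1414  0.0074  0.0864] F [ 0.5 -0.4 -2.9] 0.225 40.0 j [ 0.04  0.26  1.82 -0.    1.07  1.53]
recess corner [0.52548837 0.13617846] seat [0.57959731 0.10275358]
left wall taper pt [0.60061629 0.13162444] seat [0.60391812 0.09376816]
clamp [0.51653907 0.14015706] origin [0.56947801 0.10863773]
clamp [0.52782791 0.06292726] origin [0.57451076 0.10313562]
expected origin [0.57311679 0.10391159]
round corner [0.53567702 0.02738277] seat [ 0.61473787 -0.01591135]
```

```bash

python3 -m inch '[[0,0,0,0,1],[0,0,0,0,1],[0,0,0,0,1]]' 
python3 -c "
from h import *
st()
go(.556,.1019,.042,.087)"
```

```text
time: 8.9
eef_pos: [0.5561, 0.1028, 0.0587]
tool_rot: [3.141, -0.002, 0.087]
force: [0.6, 0.5, -3.3]
gripper_width: 0.225
gripper_force: 40.0
8.9 [0.5561 0.1028 0.0587] [ 3.1415e+00 -2.1000e-03  8.7100e-02] F [ 0.6  0.5 -3.3] 0.225 40.0 j [ 0.04  0.25  1.82 -0.    1.07  1.53]
turn 0.0 shift [-0.01  0.03  0.67]
```

```bash

python3 -m inch '[[0,0.03,0.2,0,1],[0,0,0.2,0,1],[0,0,0.15,0,1],[0,0,0.1,0,1],[0,0,0.1,0,1],[0,0,0.1,0,1],[0,0,0,0,1],[0,0,0,0,1]]' 
python3 -c "
from h import *
st()
snap('side','s4.png',(190,195,290,280),8)"
```

```text
time: 9.7
eef_pos: [0.5573, 0.1019, 0.0385]
tool_rot: [3.142, -0.004, 0.087]
force: [-0.9, 0.0, 7.3]
gripper_width: 0.226
gripper_force: 40.0
9.7 [0.5573 0.1019 0.0385] [ 3.1415 -0.0038  0.0868] F [-0.9  0.   7.3] 0.226 40.0 j [0.04 0.29 1.82 0.   1.03 1.53]
```

View pics/s4.png

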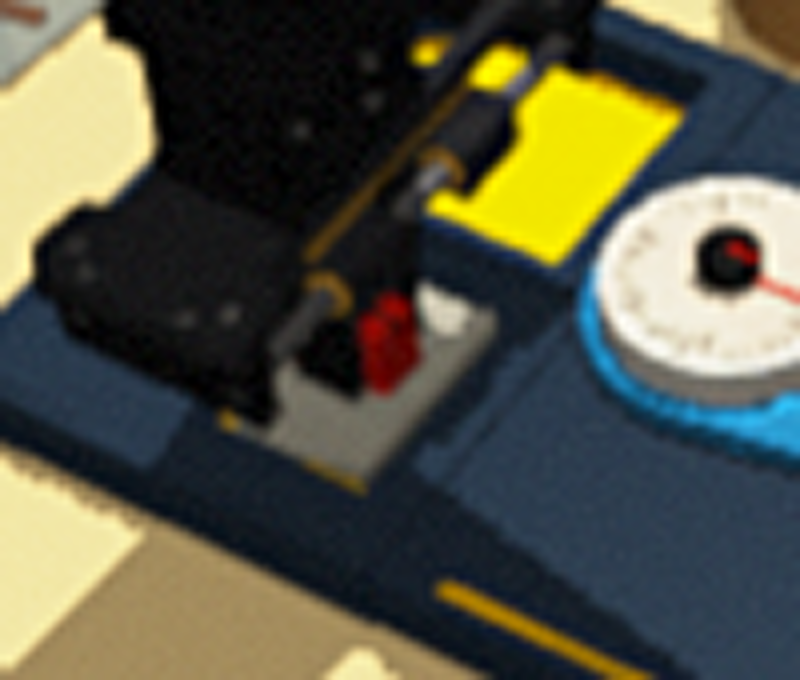

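```bash

python3 -m inch '[[0,0,0.15,0,1],[0,0,0.15,0,1],[0,0,0.1,0,1],[0,0,0,0,1]]' 
python3 -m inch '[[0,0,0.15,0,1],[0,0,0.15,0,1],[0,0,0.1,0,1],[0,0,0,0,1]]' 
```

```text
time: 10.15
eef_pos: [0.5611, 0.1022, 0.0331]
tool_rot: [3.141, -0.011, 0.087]
force: [-4.7, 0.6, 29.3]
gripper_width: 0.23
gripper_force: 40.0
time: 10.55
eef_pos: [0.5582, 0.1019, 0.0182]
tool_rot: [3.141, -0.006, 0.087]
force: [2.3, 0.7, 3.4]
gripper_width: 0.23
gripper_force: 40.0
```

```bash

python3 -m inch '[[0,0,0.15,0,1],[0,0,0.1,0,1],[0,0,0,0,1],[0,0,-0.2,0,1],[0,0,0,0,0.6],[0,0,0,0,0.6],[0,0,0,0,0.6],[0,0,0,0,0.6]]' 
python3 -m inch '[[0,0,-0.5,0,0.6],[0,0,-1,0,0.6],[0,0,-1,0,0.6],[0,0,-1,0,0.6],[0,0,-1,0,0.6],[-1,0,-1,0,0.6],[-1,1,0,0,0.6],[-1,1,0,0,1],[-1,1,0,0,1],[-1,1,0,0,1],[0,0,0,0,1],[0,0,0,0,1]]' 
python3 -c "
from h import *
st()
snap('side','s5.png',(180,185,340,305),5)"
```

```text
time: 11.35
eef_pos: [0.5549, 0.1017, 0.0144]
tool_rot: [-3.142, 0.001, 0.087]
force: [0.3, 0.1, 1.9]
gripper_width: 0.389
gripper_force: 0.5
time: 12.55
eef_pos: [0.4395, -0.009, 0.1532]
tool_rot: [3.142, -0.001, 0.085]
force: [-0.3, 0.7, 0.2]
gripper_width: 0.046
gripper_force: 0.0
12.55 [ 0.4395 -0.009   0.1532] [ 3.1416e+00 -1.4000e-03  8.4800e-02] F [-0.3  0.7  0.2] 0.046 0.0 j [-0.2  -0.18  2.06  0.    1.25  1.29]
```

View pics/s5.png

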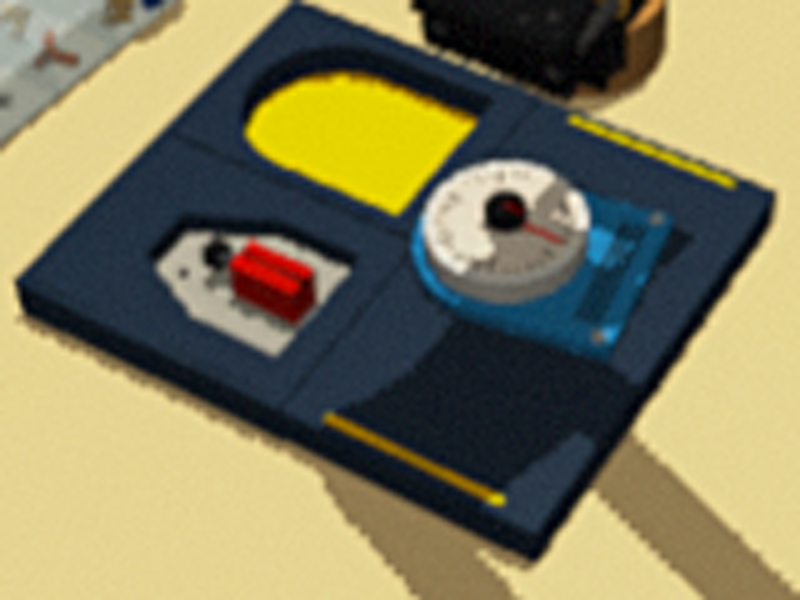

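```bash

python3 -m inch '[[0,0,0,-0.62,0.5],[0,0,0,-0.62,0.5],[0,0,0,0,0.5],[0,0,0,0,0.5]]' 20
python3 -c "
from h import *
st()
go(.416,.0041,.05,.26)"
```

```text
time: 13.0
eef_pos: [0.4398, -0.008, 0.1526]
tool_rot: [-3.141, -0.0, 0.259]
force: [0.9, -0.0, -0.6]
gripper_width: 0.306
gripper_force: 0.0
13.0 [ 0.4398 -0.008   0.1526] [-3.1414 -0.      0.2586] F [ 0.9 -0.  -0.6] 0.306 0.0 j [-0.2  -0.17  2.06  0.    1.25  1.11]
turn -0.01 shift [-0.8  -0.71  4.1 ]
```

```bash

python3 -m inch '[[-0.8,-0.71,0,0,0.5],[0,0,0.9,0,0.5],[0,0,0.9,0,0.5],[0,0,0.9,0,0.5],[0,0,0.9,0,0.5],[0,0,0.3,0,0.5],[0,0,0,0,0.5],[0,0,0,0,0.5],[0,0,0,0,0.5]]' 
python3 -c "
from h import *
st()
go(.416,.0041,.0345,.26)
snap('side','s6.png',(240,195,320,255),10)"
```

```text
time: 13.9
eef_pos: [0.4167, 0.0032, 0.0563]
tool_rot: [3.141, -0.002, 0.259]
force: [0.0, 0.1, 0.1]
gripper_width: 0.498
gripper_force: 0.0
13.9 [0.4167 0.0032 0.0563] [ 3.1407e+00 -2.0000e-03  2.5950e-01] F [0.  0.1 0.1] 0.498 0.0 j [-0.18 -0.09  2.19  0.    1.04  1.13]
turn -0.0 shift [-0.02 -0.04  0.87]
```

View pics/s6.png

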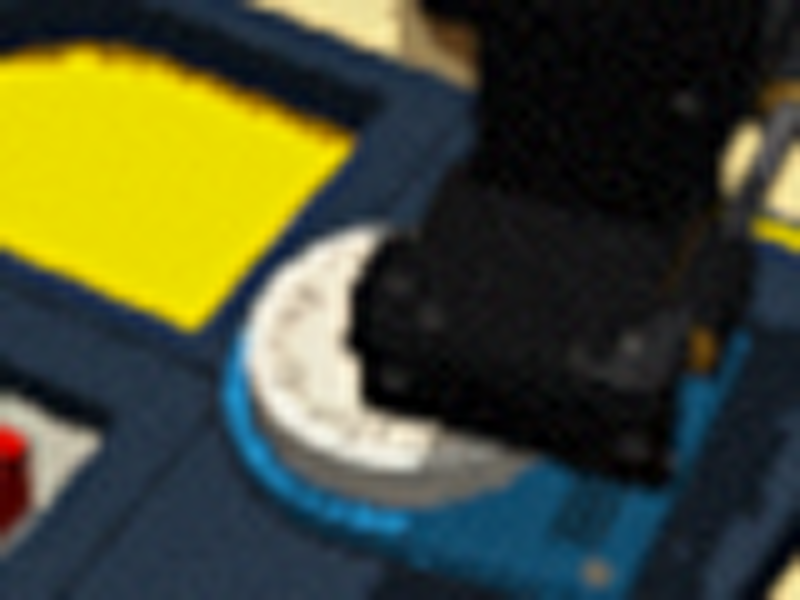

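```bash

python3 -m inch '[[0,0,0.3,0,0.5],[0,0,0.25,0,0.5],[0,0,0.2,0,0.5],[0,0,0.15,0,0.5],[0,0,0,0,0.5],[0,0,0,0,0.5]]' 
python3 -c "
from h import *
st()"
```

```text
time: 14.55
eef_pos: [0.4165, 0.0031, 0.0362]
tool_rot: [3.141, 0.001, 0.261]
force: [-16.6, 2.0, 43.9]
gripper_width: 0.499
gripper_force: 21.9
14.55 [0.4165 0.0031 0.0362] [3.1413e+00 7.0000e-04 2.6070e-01] F [-16.6   2.   43.9] 0.499 21.9 j [-0.18 -0.05  2.2  -0.    0.99  1.13]
```

```bash

python3 -m inch '[[0,0,-0.05,0,0.5],[0,0,0,0,0.5],[0,0,0,0,0.5]]'
```

```text
time: 14.85
eef_pos: [0.4164, 0.0031, 0.0362]
tool_rot: [3.141, -0.0, 0.26]
force: [-11.1, 1.1, 29.8]
gripper_width: 0.5
gripper_force: 14.7
```

```bash

python3 -m inch '[[0,0,-0.05,0,0.5],[0.14,0.19,0,0.155,0.5],[0.14,0.19,0,0.155,0.5],[0.14,0.19,0,0.155,0.5],[0,0,0,0,0.5]]'
python3 -c "
from h import *
st();go(.4511,-.0299,.0362,.087)"
```

```text
time: 15.35
eef_pos: [0.4307, -0.0083, 0.0363]
tool_rot: [3.141, -0.002, 0.194]
force: [-1.3, 1.5, 11.5]
gripper_width: 0.498
gripper_force: 6.0
15.35 [ 0.4307 -0.0083  0.0363] [ 3.1412e+00 -2.3000e-03  1.9390e-01] F [-1.3  1.5 11.5] 0.498 6.0 j [-0.2  -0.02  2.17  0.    0.99  1.17]
turn 0.77 shift [0.74 0.93 0.01]
```

```bash

python3 -m inch '[[0.14,0.19,0.01,0.155,0.5],[0.14,0.19,0,0.155,0.5],[0.14,0.19,0,0.155,0.5],[0.14,0.19,0,0.155,0.5],[0.14,0.19,0,0.155,0.5],[0,0,0,0,0.5],[0,0,0,0,0.5]]'
python3 -c "
from h import *
st();go(.4511,-.0299,.0362,.087)
snap('side','s7.png',(210,185,330,275),6)"
```

```text
time: 16.05
eef_pos: [0.4519, -0.0292, 0.0363]
tool_rot: [3.141, -0.003, 0.086]
force: [-0.7, 0.4, 13.2]
gripper_width: 0.501
gripper_force: 6.3
16.05 [ 0.4519 -0.0292  0.0363] [ 3.141e+00 -3.100e-03  8.610e-02] F [-0.7  0.4 13.2] 0.501 6.3 j [-0.24  0.04  2.11  0.    0.99  1.25]
turn -0.01 shift [-0.03  0.03  0.01]
```

View pics/s7.png

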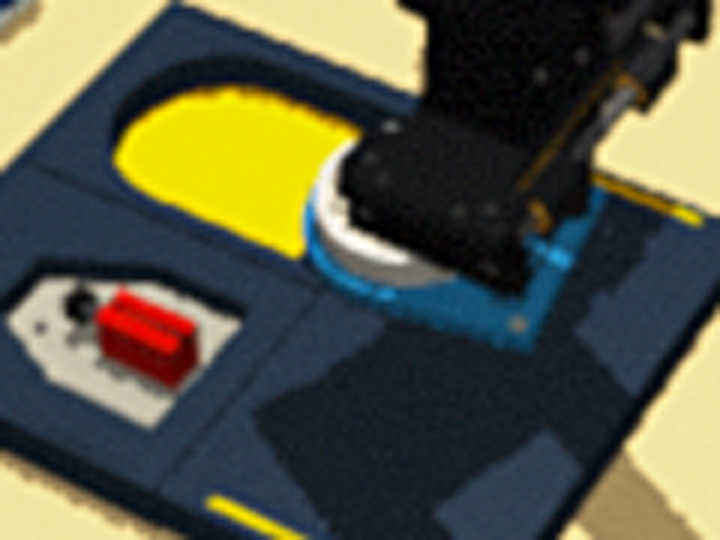

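I have now viewed 11 pictures, one past the limit of 10, so from here I'll use measured numbers only. The last view shows the gauge in line with the round recess: tail corners near (530,350) and (605,187), recess corner near (300,258).

```bash

python3 - <<'E'
from h import *
O=((210-.42,185-.42),6)
g=fit('side',[((-.074,.048,.036),(530,343)),((-.074,-.048,.036),(605,187))],[.51,-.025,.087],*O)
p=p2w('side',210-.42+300/6,185-.42+258/6,.026)[:2]
R=lambda a:np.array([[np.cos(a),-np.sin(a)],[np.sin(a),np.cos(a)]])
print('seat',p-R(.087)@[-.075,.05])
# blue mask check in picture
im=cv2.imread('pics/full_s7.png').astype(int);b,gg,r=im[...,0],im[...,1],im[...,2]
m=((b>100)&(b-r>70));ys,xs=np.nonzero(m);k=(xs>250)&(xs<320)&(ys>200)&(ys<250);xs,ys=xs[k],ys[k]
i=np.argmax(ys);print('lowest blue',xs[i],ys[i]);j=np.argmax(xs);print('rightmost blue',xs[j],ys[j])
E
```

```text
[ 0.5041 -0.0119  0.2579] yawdeg 14.77 res mm [[0.2, -0.6], [-0.2, 0.6]]
seat [ 0.6141226  -0.01680295]
lowest blue 293 241
rightmost blue 309 217
```

```bash
cat >> h.py <<'E'
def blue(fn,x0=245,x1=330,y0=190,y1=260):
    im=cv2.imread(fn);h=cv2.cvtColor(im,cv2.COLOR_BGR2HSV)
    m=((h[...,0]>92)&(h[...,0]<108)&(h[...,1]>140)&(h[...,2]>60)).astype(np.uint8)
    k=np.zeros_like(m);k[y0:y1,x0:x1]=m[y0:y1,x0:x1];return k
E
python3 - <<'E'
from h import *
for f in('full_s0','full_s7'):
    k=blue(f'pics/{f}.png')
    print(f);
    for y in range(200,260):
        xs=np.nonzero(k[y])[0]
        if len(xs): print(y,xs.min(),xs.max(),len(xs),end=' | ')
    print()
    cs=[(x,np.nonzero(k[:,x])[0].max()) for x in range(255,320) if k[:,x].any()];print(cs)
E
```

```text
full_s0
200 273 273 1 | 201 275 275 1 | 203 282 282 1 | 211 275 275 1 | 212 296 297 2 | 213 298 298 1 | 215 305 305 1 | 216 288 288 1 | 217 291 291 1 | 219 294 314 3 | 220 268 316 3 | 221 319 319 1 | 222 296 329 5 | 223 297 299 3 | 224 246 303 9 | 225 248 306 12 | 226 298 310 13 | 227 262 314 15 | 228 255 314 17 | 229 257 314 19 | 230 262 314 19 | 231 262 313 18 | 232 262 313 18 | 233 262 312 18 | 234 262 312 18 | 235 262 312 19 | 236 262 311 18 | 237 262 311 19 | 238 263 310 18 | 239 263 310 20 | 240 264 309 19 | 241 264 308 19 | 242 249 308 23 | 243 266 308 23 | 244 267 307 27 | 245 268 307 32 | 246 269 306 38 | 247 271 306 36 | 248 274 305 32 | 249 277 305 29 | 250 280 304 24 | 251 281 304 21 | 252 287 303 14 | 253 290 303 11 | 254 293 303 11 | 255 294 302 9 | 256 298 301 3 | 
[(255, np.int64(228)), (257, np.int64(229)), (258, np.int64(229)), (260, np.int64(229)), (261, np.int64(228)), (262, np.int64(237)), (263, np.int64(239)), (264, np.int64(241)), (265, np.int64(242)), (266, np.int64(243)), (267, np.int64(244)), (268, np.int64(245)), (269, np.int64(246)), (270, np.int64(246)), 
[... 2030 characters left out ...]
9, np.int64(238)), (280, np.int64(238)), (281, np.int64(238)), (282, np.int64(239)), (283, np.int64(239)), (284, np.int64(239)), (285, np.int64(240)), (286, np.int64(240)), (287, np.int64(240)), (288, np.int64(240)), (289, np.int64(241)), (290, np.int64(241)), (291, np.int64(241)), (292, np.int64(242)), (293, np.int64(242)), (294, np.int64(242)), (295, np.int64(242)), (296, np.int64(243)), (297, np.int64(243)), (298, np.int64(243)), (299, np.int64(240)), (300, np.int64(238)), (301, np.int64(236)), (302, np.int64(234)), (303, np.int64(232)), (304, np.int64(230)), (305, np.int64(229)), (306, np.int64(226)), (307, np.int64(224)), (308, np.int64(223)), (309, np.int64(221)), (310, np.int64(219))]
```

```bash
cat >> h.py <<'E'
def lines(fn,tail,left):
    k=blue(fn);a=lambda P:np.array(P)
    T=a([p2w('side',np.nonzero(k[y,:320])[0].max()+.5,y,.026)[:2] for y in range(*tail)])
    L=a([p2w('side',x,np.nonzero(k[:,x])[0].max()+.5,.026)[:2] for x in range(*left)])
    out=[]
    for P,n in((T,'tail'),(L,'left')):
        c=np.median(P,0);d=cv2.fitLine(P.astype(np.float32)*1000,cv2.DIST_HUBER,0,.01,.01).ravel()
        ang=np.degrees(np.arctan2(d[1],d[0]))+(90 if n=='tail' else 0);ang=(ang+90)%180-90
        print(n,'mid',np.round(d[2:]/1000,4),'yawdeg',round(float(ang),1));out.append((d[2:]/1000,ang))
    return out
E
python3 - <<'E'
from h import *
lines('pics/full_s0.png',(229,254),(274,298))
lines('pics/full_s7.png',(219,243),(272,297))
E
```

```text
tail mid [ 0.4032 -0.0091] yawdeg 14.0
left mid [0.4315 0.0546] yawdeg 12.5
tail mid [ 0.4353 -0.0383] yawdeg 13.4
left mid [0.4581 0.024 ] yawdeg 14.0
```

```bash

python3 -m inch '[[0,0,-0.5,0,0.5],[0,0,0,-0.6,0.25],[0,0,0,-0.6,0.25],[0,0,0,0,0.25],[0,0,0,0,0.25],[0,0,0,0,0.25]]'
python3 -c "
from h import *
st();go(.4479,-.026,.0362,.252)"
```

```text
time: 16.7
eef_pos: [0.4497, -0.0288, 0.0472]
tool_rot: [-3.141, 0.0, 0.253]
force: [0.5, -0.8, 0.8]
gripper_width: 0.741
gripper_force: 0.0
16.7 [ 0.4497 -0.0288  0.0472] [-3.1414e+00  4.0000e-04  2.5250e-01] F [ 0.5 -0.8  0.8] 0.741 0.0 j [-0.24  0.01  2.11 -0.    1.02  1.08]
turn 0.0 shift [-0.04 -0.13  0.44]
```

```bash

python3 -m inch '[[-0.04,-0.13,0,0,0.25],[0,0,0.3,0,0.25],[0,0,0.2,0,0.25],[0,0,0,0,0.25],[0,0,0,0,0.25]]'
```

```text
time: 17.2
eef_pos: [0.4483, -0.0259, 0.0363]
tool_rot: [-3.141, 0.001, 0.254]
force: [-10.3, 3.3, 22.3]
gripper_width: 0.746
gripper_force: 10.9
```

```bash

python3 -m inch '[[0,0,0.02,0.15,0.25],[0,0,0,0.15,0.25],[0,0,0,0.15,0.25],[0,0,0,0.15,0.25],[0,0,0,0.15,0.25],[0,0,0,0.15,0.25],[0,0,0,0.15,0.25],[0,0,0,0.15,0.25],[0,0,0,0,0.25]]'
python3 -c "
from h import *
st();print(env.get_obs()['moment']);snap('side','s8.png');lines('pics/full_s8.png',(219,243),(272,297))
k=blue('pics/full_s8.png')
for y in range(216,250,3):
    xs=np.nonzero(k[y])[0]
    if len(xs): print(y,xs.min(),xs.max(),len(xs),end=' | ')
"
```

```text
time: 18.1
eef_pos: [0.4507, -0.026, 0.0363]
tool_rot: [3.141, -0.005, 0.086]
force: [-1.0, 2.4, 15.4]
gripper_width: 0.75
gripper_force: 7.6
18.1 [ 0.4507 -0.026   0.0363] [ 3.1411 -0.0046  0.0858] F [-1.   2.4 15.4] 0.75 7.6 j [-0.23  0.03  2.12  0.    0.99  1.25]
[ 0.61990898  0.13478783 -0.08410355]
tail mid [ 0.4361 -0.031 ] yawdeg 4.5
left mid [0.4624 0.0205] yawdeg 5.1
219 262 311 5 | 222 262 329 10 | 225 263 307 11 | 228 265 305 14 | 231 268 302 23 | 234 276 300 17 | 237 281 298 14 | 240 288 295 8 |
```

```bash
cat >> h.py <<'E'
def edge(fn):
    im=cv2.imread(fn);h=cv2.cvtColor(im,cv2.COLOR_BGR2HSV)
    m=(h[...,0]>22)&(h[...,0]<35)&(h[...,1]>180)&(h[...,2]>150)
    P=np.array([p2w('side',x,np.nonzero(m[195:240,x])[0].max()+195+.5,.026)[:2] for x in range(240,259)])
    d=cv2.fitLine(P.astype(np.float32)*1000,cv2.DIST_HUBER,0,.01,.01).ravel()
    print('recess left edge',np.round(d[2:]/1000,4),'yaw',round(float(np.degrees(np.arctan(d[1]/d[0]))),1));return d
def lat(p,yaw=.087): d=np.array(p)-[.614,-.016];return np.round([d[0]*np.cos(yaw)+d[1]*np.sin(yaw),-d[0]*np.sin(yaw)+d[1]*np.cos(yaw)],4)
E
python3 -m inch '[[0,0.08,0.02,0,0.25],[0,0.08,0,0,0.25],[0,0,0,0,0.25]]'
python3 -c "
from h import *
st();snap('side','s9.png')
for f in('s8','s9'):
    L=lines(f'pics/full_{f}.png',(222,239),(272,290));d=edge(f'pics/full_{f}.png')
    print('lane x,y: tail',lat(L[0][0]),'left',lat(L[1][0]),'recess',lat(d[2:]/1000))
"
```

```text
time: 18.45
eef_pos: [0.4515, -0.0296, 0.0363]
tool_rot: [-3.141, -0.005, 0.086]
force: [-1.2, 5.4, 18.7]
gripper_width: 0.751
gripper_force: 9.5
18.45 [ 0.4515 -0.0296  0.0363] [-3.1414 -0.0054  0.0864] F [-1.2  5.4 18.7] 0.751 9.5 j [-0.24  0.03  2.12  0.    0.99  1.24]
tail mid [ 0.4367 -0.0389] yawdeg 4.0
left mid [0.4699 0.0211] yawdeg 4.3
recess left edge [0.5619 0.03  ] yaw 4.7
lane x,y: tail [-0.1787 -0.0074] left [-0.1403  0.0495] recess [-0.0479  0.0503]
tail mid [ 0.4365 -0.0299] yawdeg 4.6
left mid [0.4733 0.018 ] yawdeg 4.6
recess left edge [0.5619 0.03  ] yaw 4.7
lane x,y: tail [-0.178   0.0015] left [-0.1372  0.0461] recess [-0.0479  0.0503]
```

```bash

python3 -m inch '[[0.15,0,0,0,0.25],[0.2,0,0,0,0.25],[0.2,0,0,0,0.25],[0.2,0,0,0,0.25],[0.2,0,0,0,0.25],[0.2,0,0,0,0.25],[0.2,0,0,0,0.25],[0.15,0,0,0,0.25],[0,0,0,0,0.25]]'
python3 -c "
from h import *
st();snap('side','s10.png')
print('pad lane',lat(env.get_obs()['eef_pos'][:2]))
k=blue('pics/full_s10.png',220)
L=lines('pics/full_s10.png',(210,231),(255,277))
print([lat(a[0]) for a in L])
for y in range(205,250,4):
    xs=np.nonzero(k[y])[0]
    if len(xs): print(y,xs.min(),xs.max(),len(xs),end=' | ')
"
```

```text
time: 19.4
eef_pos: [0.4872, -0.0273, 0.0363]
tool_rot: [3.141, -0.001, 0.087]
force: [-7.9, -0.9, 23.9]
gripper_width: 0.753
gripper_force: 12.3
19.4 [ 0.4872 -0.0273  0.0363] [ 3.1405e+00 -1.0000e-03  8.6700e-02] F [-7.9 -0.9 23.9] 0.753 12.3 j [-0.22  0.12  2.02 -0.    1.    1.27]
pad lane [-0.1273 -0.0002]Traceback (most recent call last):
  File "<string>", line 6, in <module>
    L=lines('pics/full_s10.png',(210,231),(255,277))
  File "h.py", line 40, in lines
    T=a([p2w('side',np.nonzero(k[y,:320])[0].max()+.5,y,.026)[:2] for y in range(*tail)])
                    ~~~~~~~~~~~~~~~~~~~~~~~~~~~~^^
    return umr_maximum(a, axis, None, out, keepdims, initial, where)
ValueError: zero-size array to reduction operation maximum which has no identity
```

```bash

python3 -c "
from h import *
k=blue('pics/full_s10.png',220)
for y in range(195,250,2):
    xs=np.nonzero(k[y])[0]
    if len(xs): print(y,xs.min(),xs.max(),len(xs),end=' | ')
try:
  L=lines('pics/full_s10.png',(216,232),(262,280));print([lat(a[0]) for a in L])
except Exception as e: print(e)
"
```

```text
195 230 262 3 | 199 226 226 1 | 201 224 224 1 | 203 222 222 1 | 207 288 290 3 | 211 252 299 2 | 213 252 300 4 | 215 252 299 9 | 217 231 298 12 | 219 253 296 12 | 221 255 319 13 | 223 257 323 20 | 225 260 291 22 | 227 261 289 21 | 229 267 288 15 | 231 271 286 13 | 233 275 284 10 | 235 280 283 4 | tail mid [ 0.4715 -0.0311] yawdeg 0.8
left mid [0.5039 0.0199] yawdeg 5.8
[array([-0.1432, -0.0026]), array([-0.1066,  0.0453])]
```

```bash

python3 -m inch '[[0.15,0,0,0,0.25],[0.2,0,0,0,0.25],[0.2,0,0,0,0.25],[0.2,0,0,0,0.25],[0.2,0,0,0,0.25],[0.2,0,0,0,0.25],[0.2,0,0,0,0.25],[0.2,0,0,0,0.25],[0.1,0,0,0,0.25],[0,0,0,0,0.25]]'
python3 -c "
from h import *
st();snap('side','s11.png')
print('pad lane',lat(env.get_obs()['eef_pos'][:2]))
k=blue('pics/full_s11.png',200,y0=170)
for y in range(175,250,2):
    xs=np.nonzero(k[y])[0]
    if len(xs): print(y,xs.min(),xs.max(),len(xs),end=' | ')
"
```

```text
time: 20.45
eef_pos: [0.528, -0.0236, 0.0363]
tool_rot: [3.141, -0.001, 0.087]
force: [-7.2, -0.1, 23.1]
gripper_width: 0.751
gripper_force: 11.8
20.45 [ 0.528  -0.0236  0.0363] [ 3.1407e+00 -7.0000e-04  8.6700e-02] F [-7.2 -0.1 23.1] 0.751 11.8 j [-0.19  0.21  1.92 -0.    1.01  1.29]
pad lane [-0.0863 -0.0001]
177 213 213 1 | 179 215 215 1 | 181 210 212 2 | 187 238 242 2 | 189 236 247 3 | 191 234 252 4 | 195 230 230 1 | 197 228 228 1 | 199 226 226 1 | 201 224 275 3 | 203 222 222 1 | 205 220 287 3 | 207 218 288 7 | 209 216 287 12 | 211 214 285 13 | 213 212 299 17 | 215 210 303 14 | 217 231 280 20 | 219 234 313 28 | 221 251 277 18 | 223 202 274 14 | 225 200 273 12 | 227 262 271 10 | 229 266 270 5 |
```

```bash

python3 -m inch '[[0.15,0,0,0,0.25],[0.15,0,0,0,0.25],[0.15,0,0,0,0.25],[0,0,0,0,0.25]]'
python3 -c "
from h import *
print('pad lane',lat(env.get_obs()['eef_pos'][:2]))"
python3 -m inch '[[0.15,0,0.02,0,0.25],[0.1,0,0.03,0,0.25],[0,0,0,0,0.25]]'
python3 -c "
from h import *
st()
print('pad lane',lat(env.get_obs()['eef_pos'][:2]))"
```

```text
time: 20.9
eef_pos: [0.5393, -0.0226, 0.0363]
tool_rot: [3.141, -0.001, 0.087]
force: [-8.6, 0.1, 22.4]
gripper_width: 0.749
gripper_force: 11.3
pad lane [-0.075 -0.   ]
time: 21.2
eef_pos: [0.5457, -0.0222, 0.0362]
tool_rot: [3.14, -0.001, 0.087]
force: [-11.6, -0.3, 30.7]
gripper_width: 0.747
gripper_force: 15.6
21.2 [ 0.5457 -0.0222  0.0362] [ 3.1404e+00 -1.0000e-03  8.7000e-02] F [-11.6  -0.3  30.7] 0.747 15.6 j [-0.18  0.25  1.87 -0.    1.02  1.3 ]
pad lane [-0.0686 -0.0002]
```

```bash

python3 -m inch '[[0.1,0,-0.02,0,0.25],[0.1,0,0,0,0.25],[0,0,0,0,0.25],[0,0,0,0,0.25]]'
python3 -c "
from h import *
st()
snap('side','s12.png')
print('pad lane',lat(env.get_obs()['eef_pos'][:2]))
k=blue('pics/full_s12.png',200,y0=170)
for y in range(195,240,2):
    xs=np.nonzero(k[y])[0];xs=xs[(xs>240)&(xs<295)]
    if len(xs): print(y,xs.min(),xs.max(),len(xs),end=' | ')
"
```

```text
time: 21.6
eef_pos: [0.5505, -0.0217, 0.0362]
tool_rot: [3.14, -0.001, 0.087]
force: [-10.3, 0.5, 27.1]
gripper_width: 0.753
gripper_force: 13.5
21.6 [ 0.5505 -0.0217  0.0362] [ 3.1404e+00 -1.1000e-03  8.6900e-02] F [-10.3   0.5  27.1] 0.753 13.5 j [-0.18  0.26  1.86 -0.    1.02  1.3 ]
pad lane [-0.0638 -0.0001]
197 266 267 2 | 203 279 281 3 | 205 270 280 10 | 207 269 279 11 | 209 266 278 13 | 211 264 294 13 | 213 263 273 11 | 215 241 273 21 | 217 241 270 21 | 219 246 268 15 | 221 251 267 13 | 223 256 265 8 | 225 259 263 5 | 227 261 262 2 |
```

```bash

python3 -c "
from h import *
for n,u,v in(('s9',295,240),('s10',282.5,235.5),('s11',268.5,230),('s12',262,227.5)):
    print(n,lat(p2w('side',u,v,.026)[:2]))
for f in('s11','s12'):
    k=blue(f'pics/full_{f}.png',200,y0=170)
    P=[]
    for y in range(209,227):
        xs=np.nonzero(k[y])[0];xs=xs[(xs>240)&(xs<290)]
        P.append(lat(p2w('side',xs.max()+.5,y,.026)[:2]))
    print(f,np.array(P)[::3].tolist())
"
```

```text
s9 [-0.1767  0.04  ]
s10 [-0.1413  0.0428]
s11 [-0.0998  0.0447]
s12 [-0.0803  0.0458]
s11 [[-0.103, -0.047], [-0.1042, -0.0343], [-0.1007, -0.0192], [-0.1019, -0.0068], [-0.1031, 0.0053], [-0.102, 0.0186]]
s12 [[-0.0817, -0.0347], [-0.0784, -0.0194], [-0.0821, -0.0084], [-0.0787, 0.0066], [-0.0801, 0.0186], [-0.0791, 0.0319]]
```

```bash

python3 -m inch '[[0.08,0,0,0,0.25],[0.08,0,0.03,0,0.25],[0,0,0,0,0.25]]'
python3 -c "
from h import *
print('pad lane',lat(env.get_obs()['eef_pos'][:2]))"
python3 -m inch '[[0.08,0,0.03,0,0.25],[0,0,0.03,0,0.25],[0,0,0,0,0.25]]'
python3 -c "
from h import *
st()
print('pad lane',lat(env.get_obs()['eef_pos'][:2]))"
```

```text
time: 21.95
eef_pos: [0.5546, -0.0215, 0.0362]
tool_rot: [3.14, -0.001, 0.087]
force: [-12.8, 0.7, 33.3]
gripper_width: 0.752
gripper_force: 16.0
pad lane [-0.0596 -0.0003]
time: 22.25
eef_pos: [0.5581, -0.0209, 0.034]
tool_rot: [3.14, -0.005, 0.086]
force: [-0.2, 6.2, 7.1]
gripper_width: 0.75
gripper_force: 3.8
22.25 [ 0.5581 -0.0209  0.034 ] [ 3.1405 -0.0054  0.0863] F [-0.2  6.2  7.1] 0.75 3.8 j [-0.18  0.27  1.85  0.    1.02  1.31]
pad lane [-0.0561  0.    ]
```

```bash

python3 -m inch '[[0.03,0,0.05,0,0.25],[0,0,0.05,0,0.25],[0,0,0,0,0.25]]'
python3 -c "
from h import *
st();snap('side','s13.png')
k=blue('pics/full_s13.png',200,y0=170)
P=[]
for y in range(200,230):
        xs=np.nonzero(k[y])[0];xs=xs[(xs>240)&(xs<290)]
        if len(xs)>2:P.append([y]+lat(p2w('side',xs.max()+.5,y,.026)[:2]).tolist())
print(P)
"
```

```text
time: 22.55
eef_pos: [0.5589, -0.0203, 0.0328]
tool_rot: [3.141, -0.005, 0.087]
force: [-8.7, 5.5, 31.2]
gripper_width: 0.751
gripper_force: 16.0
22.55 [ 0.5589 -0.0203  0.0328] [ 3.1408 -0.0047  0.0867] F [-8.7  5.5 31.2] 0.751 16.0 j [-0.18  0.28  1.84  0.    1.02  1.31]
[[202, -0.0673, -0.0583], [203, -0.0694, -0.0549], [204, -0.0714, -0.0515], [205, -0.0711, -0.0467], [206, -0.0732, -0.0433], [207, -0.0729, -0.0386], [208, -0.0726, -0.0339], [209, -0.0723, -0.0292], [210, -0.0719, -0.0246], [211, -0.074, -0.0213], [212, -0.0737, -0.0167], [213, -0.0733, -0.0121], [214, -0.0754, -0.0089], [215, -0.0751, -0.0043], [216, -0.0747, 0.0002], [217, -0.0744, 0.0047], [218, -0.0764, 0.0079], [219, -0.0738, 0.0137], [220, -0.0758, 0.0168], [221, -0.0755, 0.0213], [222, -0.0752, 0.0257], [223, -0.0749, 0.0301], [224, -0.0745, 0.0345], [225, -0.0742, 0.0389], [226, -0.0762, 0.0419]]
```

```bash

python3 -m inch '[[0.05,0,-0.05,0.1,0.25],[0.06,0,0,0.1,0.25],[0.05,0,0,0,0.25],[0,0,0,0,0.25]]'
python3 -c "
from h import *
st();snap('side','s14.png');print('pad lane',lat(env.get_obs()['eef_pos'][:2]))
k=blue('pics/full_s14.png',200,y0=170)
P=[]
for y in range(202,230,2):
        xs=np.nonzero(k[y])[0];xs=xs[(xs>240)&(xs<290)]
        if len(xs)>2:P.append([y]+lat(p2w('side',xs.max()+.5,y,.026)[:2]).tolist())
print(P)
"
```

```text
time: 23.0
eef_pos: [0.5615, -0.0199, 0.0329]
tool_rot: [3.141, -0.002, 0.059]
force: [-9.6, 5.1, 28.6]
gripper_width: 0.748
gripper_force: 14.3
23.0 [ 0.5615 -0.0199  0.0329] [ 3.1415e+00 -1.8000e-03  5.8700e-02] F [-9.6  5.1 28.6] 0.748 14.3 j [-0.18  0.29  1.83  0.    1.02  1.34]
pad lane [-0.0526  0.0007]
[[202, -0.0649, -0.0569], [204, -0.0691, -0.0501], [206, -0.0708, -0.042], [208, -0.0702, -0.0326], [210, -0.0719, -0.0246], [212, -0.0737, -0.0167], [214, -0.073, -0.0075], [216, -0.0747, 0.0002], [218, -0.0764, 0.0079], [220, -0.0758, 0.0168], [222, -0.0752, 0.0257], [224, -0.0745, 0.0345], [226, -0.0762, 0.0419]]
```

```bash

python3 -m inch '[[0,0,-0.5,0,0.25],[0,0,-1,0,0.25],[0,0,-1,0,0.25],[0,0,-1,0,0.25],[0,0,-1,0,0.6],[-1,0,-1,0,1],[-1,0,0,0,1],[-1,0,0,0,1],[-1,0,0,0,1],[-1,0,0,0,1],[0,0,0,0,1]]'
python3 - <<'E'
from h import *
st();snap('side','s15.png');snap('top','t15.png')
im=cv2.imread('pics/full_s15.png');h=cv2.cvtColor(im,cv2.COLOR_BGR2HSV)
m=(h[...,0]>92)&(h[...,0]<108)&(h[...,1]>140)&(h[...,2]>60)
for y in range(190,236,2):
    xs=np.nonzero(m[y,205:295])[0]+205
    print(y,xs.min() if len(xs) else '',xs.max() if len(xs) else '',len(xs),end=' | ')
# drum: white mask
w=(h[...,1]<60)&(h[...,2]>170);w[:,:215]=0;w[:,290:]=0;w[:180]=0;w[240:]=0
n,lab,stt,cen=cv2.connectedComponentsWithStats(w.astype(np.uint8));i=1+np.argmax(stt[1:,4]);print('\nside white',stt[i],cen[i])
cnt=max(cv2.findContours((lab==i).astype(np.uint8),0,1)[0],key=len);print(cv2.fitEllipse(cv2.convexHull(cnt)))
im=cv2.imread('pics/full_t15.png');h=cv2.cvtColor(im,cv2.COLOR_BGR2HSV)
w=(h[...,1]<50)&(h[...,2]>150);w[:,:270]=0;w[:,320:]=0;w[:160]=0;w[235:]=0
n,lab,stt,cen=cv2.connectedComponentsWithStats(w.astype(np.uint8));i=1+np.argmax(stt[1:,4]);print('top white',stt[i],cen[i])
cnt=max(cv2.findContours((lab==i).astype(np.uint8),0,1)[0],key=len);print(cv2.fitEllipse(cv2.convexHull(cnt)))
m=(h[...,0]>92)&(h[...,0]<108)&(h[...,1]>120)&(h[...,2]>60)
ys,xs=np.nonzero(m[170:235,270:320]);print('top blue',xs.min()+270,xs.max()+270,ys.min()+170,ys.max()+170,len(xs))
E
```

```text
time: 24.15
eef_pos: [0.4327, -0.0274, 0.1659]
tool_rot: [-3.141, 0.002, 0.058]
force: [0.5, 1.5, 0.4]
gripper_width: 0.198
gripper_force: 0.0
24.15 [ 0.4327 -0.0274  0.1659] [-3.1411e+00  2.4000e-03  5.8100e-02] F [0.5 1.5 0.4] 0.198 0.0 j [-0.25 -0.2   2.06 -0.    1.29  1.27]
190 235 235 1 | 192   0 | 194 258 259 2 | 196 259 264 6 | 198 260 269 10 | 200 261 275 15 | 202 223 278 16 | 204 261 276 16 | 206 219 275 16 | 208 217 274 17 | 210 215 273 17 | 212 213 272 18 | 214 211 270 18 | 216 209 269 19 | 218 207 267 22 | 220 205 266 28 | 222 245 264 20 | 224 250 262 13 | 226 254 261 4 | 228   0 | 230   0 | 232   0 | 234   0 | 
side white [230 191  31  25 505] [244.6019802  203.19009901]
((244.82310485839844, 203.13790893554688), (24.118667602539062, 30.469512939453125), 70.5973892211914)
top white [291 176   5   3   8] [293.25  176.875]
((292.9090881347656, 177.18182373046875), (2.290864944458008, 4.307387828826904), 76.71747589111328)
top blue 304 305 178 181 5
```

```bash

python3 - <<'E'
from h import *
for z in(.014,.026,.030,.036): print(z,'R corner',lat(p2w('side',278.5,202,z)[:2]),'L corner',lat(p2w('side',260.5,226.5,z)[:2]))
for z in(.03,.035,.04,.045,.05): print(z,'drum',lat(p2w('side',244.8,203.1,z)[:2]))
# reference: s0 drum face at z=.052
im=cv2.imread('pics/full_s0.png');h=cv2.cvtColor(im,cv2.COLOR_BGR2HSV)
w=(h[...,1]<60)&(h[...,2]>170);w[:,:255]=0;w[:,305:]=0;w[:205]=0;w[250:]=0
n,lab,stt,cen=cv2.connectedComponentsWithStats(w.astype(np.uint8));i=1+np.argmax(stt[1:,4]);print(stt[i])
cnt=max(cv2.findContours((lab==i).astype(np.uint8),0,1)[0],key=len);e=cv2.fitEllipse(cv2.convexHull(cnt));print(e,p2w('side',*e[0],.052))
C=np.array([.614,-.016]);R=lambda a:np.array([[np.cos(a),-np.sin(a)],[np.sin(a),np.cos(a)]])
def proj(s,tilt,zt,l=0,yaw=.087,d=42):
    # tail bottom at lane x s-.074 height zt, tilt nose-down; return tail top corners, drum ellipse
    def P(x,y,z):
        X=(x+.074)*np.cos(tilt)+z*np.sin(tilt)+s-.074;Z=zt-(x+.074)*np.sin(tilt)+z*np.cos(tilt)
        xy=C+R(yaw)@[X,y+l];return w2p('side',[*xy,Z])
    a=np.linspace(0,2*np.pi,40);E=cv2.fitEllipse(np.array([P(.042*np.cos(t),.042*np.sin(t),.026) for t in a],np.float32))
    return np.round(P(-.074,-.048,.01),1),np.round(P(-.074,.048,.01),1),[np.round(E[0],1),np.round(E[1],1),round(E[2])]
for nm,a in {'flat tongue':(0,0,.022),'tilt tongue':(0,.148,.022),'tilt deck-2':(-.002,.18,.026),'flat deck':(-.002,0,.026),'seated':(0,0,.004)}.items(): print(nm,*proj(*a))
E
```

```text
0.014 R corner [-0.0605 -0.0688] L corner [-0.0682  0.0357]
0.026 R corner [-0.0673 -0.0583] L corner [-0.0749  0.0447]
0.03 R corner [-0.0695 -0.0548] L corner [-0.0772  0.0478]
0.036 R corner [-0.073  -0.0495] L corner [-0.0805  0.0523]
0.03 drum [ 0.0087 -0.0045]
0.035 drum [ 0.0054 -0.0004]
0.04 drum [0.0021 0.0037]
0.045 drum [-0.0012  0.0078]
0.05 drum [-0.0045  0.0119]
[265 218  33  24 528]
((280.7626037597656, 229.18846130371094), (24.017047882080078, 32.6373176574707), 88.13202667236328) [0.47161319 0.01822231 0.052     ]
flat tongue [278.6 203.5] [259.4 225.6] [array([246. , 200.7]), array([21.2, 31. ]), 84]
tilt tongue [278.1 203.4] [258.9 225.4] [array([245.4, 203.3]), array([18.9, 30.8]), 76]
tilt deck-2 [278.6 202.5] [259.4 224.6] [array([245.9, 203.1]), array([18.3, 30.8]), 74]
flat deck [279.2 202.7] [260.  224.8] [array([246.5, 199.9]), array([21.2, 31.1]), 84]
seated [278.7 208.2] [259.8 230.3] [array([246.5, 205.5]), array([21.2, 30.7]), 84]
```

```bash

python3 - <<'E'
from h import *
C=np.array([.614,-.016]);a=.087
t=C+np.array([[np.cos(a),-np.sin(a)],[np.sin(a),np.cos(a)]])@[-.060,-.003]
print(t);st();go(*t,.045,.137)
# fit yaw of tail top edge line incl. tilt: compare slopes for yaw options
def P(x,y,z,s,l,yaw,tilt,zt):
    X=(x+.074)*np.cos(tilt)+z*np.sin(tilt)-.074;Z=zt-(x+.074)*np.sin(tilt)+z*np.cos(tilt)
    c,si=np.cos(a+yaw),np.sin(a+yaw);r0=np.array([np.cos(a)*s-np.sin(a)*l,np.sin(a)*s+np.cos(a)*l])
    return w2p('side',[*(C+r0+np.array([c*X-si*y,si*X+c*y])),Z])
for yaw in(0,.035,.07):
    for y in(-.048,0,.048): print(yaw,y,P(-.074,y,.01,0,0,yaw,.15,.023).round(1),P(-.074,y,0,0,0,yaw,.15,.023).round(1))
E
```

```text
[ 0.5544876  -0.02420207]
24.25 [ 0.4354 -0.0277  0.1669] [ 3.1415e+00 -7.0000e-04  5.8100e-02] F [-1.   0.5 -0.1] 0.106 0.0 j [-0.24 -0.2   2.06  0.    1.28  1.27]
turn -0.57 shift [4.74 0.51 4.88]
0 -0.048 [278.1 203.1] [278.7 205.9]
0 0 [268.7 213.8] [269.4 216.6]
0 0.048 [258.9 225.2] [259.6 227.9]
0.035 -0.048 [278.  202.3] [278.6 205.1]
0.035 0 [269.2 213.3] [269.9 216. ]
0.035 0.048 [260.  224.8] [260.7 227.5]
0.07 -0.048 [278.  201.6] [278.5 204.3]
0.07 0 [269.7 212.7] [270.3 215.4]
0.07 0.048 [261.  224.3] [261.7 227.1]
```

```bash

python3 -m inch '[[0.95,0.1,0,-0.57,0.25],[0.95,0.1,0,0,0.25],[0.95,0.1,0,0,0.25],[0.95,0.1,0.5,0,0.25],[0.94,0.1,0.9,0,0.25],[0,0,0.9,0,0.25],[0,0,0.9,0,0.25],[0,0,0.9,0,0.25],[0,0,0.6,0,0.25],[0,0,0,0,0.25],[0,0,0,0,0.25]]'
python3 -c "
from h import *
st();go(.5545,-.0242,.034,.137);print(lat(env.get_obs()['eef_pos'][:2]))"
```

```text
time: 25.35
eef_pos: [0.5549, -0.0256, 0.0496]
tool_rot: [-3.142, -0.0, 0.138]
force: [-0.5, 0.0, -0.3]
gripper_width: 0.748
gripper_force: 0.0
25.35 [ 0.5549 -0.0256  0.0496] [-3.1415 -0.      0.1383] F [-0.5  0.  -0.3] 0.748 0.0 j [-0.19  0.25  1.84  0.    1.05  1.24]
turn 0.01 shift [-0.01 -0.06  0.63]
[-0.0597 -0.0044]
```

```bash

python3 -m inch '[[0,-0.06,0.3,0,0.25],[0,0,0.3,0,0.25],[0,0,0.05,0,0.25],[0,0,0,0,0.25],[0,0,0,0,0.25]]'
```

```text
time: 25.85
eef_pos: [0.5553, -0.0242, 0.0345]
tool_rot: [3.141, -0.002, 0.138]
force: [0.9, 0.7, 4.1]
gripper_width: 0.749
gripper_force: 2.6
```

```bash

python3 -m inch '[[0,0,0.06,0,0.25],[0.02,-0.03,0,0.1,0.25],[0.02,-0.03,0,0.1,0.25],[0.02,-0.03,0,0.1,0.25],[0.02,-0.03,0,0.1,0.25],[0,0,0,0,0.25]]'
python3 -c "
from h import *
st();snap('side','s16.png');print('pad lane',lat(env.get_obs()['eef_pos'][:2]))
k=blue('pics/full_s16.png',200,y0=170)
print([(y,xs.max()) for y in range(200,230,2) for xs in [240+np.nonzero(k[y,240:290])[0]] if len(xs)])
"
```

```text
time: 26.45
eef_pos: [0.5553, -0.0207, 0.0312]
tool_rot: [-3.141, 0.001, 0.082]
force: [0.1, -0.3, 1.0]
gripper_width: 0.751
gripper_force: 0.0
26.45 [ 0.5553 -0.0207  0.0312] [-3.1413e+00  1.0000e-03  8.2100e-02] F [ 0.1 -0.3  1. ] 0.751 0.0 j [-0.18  0.28  1.85  0.    1.02  1.31]
pad lane [-0.0589  0.0004]
[(204, np.int64(269)), (206, np.int64(273)), (208, np.int64(276)), (210, np.int64(274)), (212, np.int64(272)), (214, np.int64(270)), (216, np.int64(268)), (218, np.int64(267)), (220, np.int64(266)), (222, np.int64(264)), (224, np.int64(262)), (226, np.int64(261))]
```

```bash

python3 -m inch '[[0,0,-0.15,0,0.5],[0,0,0,0,0.5],[0,0,0,0,0.5],[0,0,0.2,0,0.5],[0,0,0.1,0,0.5],[0,0,0,0,0.5]]'
python3 -m inch '[[0,0,0.1,0,0.5],[0,0,0.05,0,0.5],[0,0,0,0,0.5]]'
```

```text
time: 27.1
eef_pos: [0.5551, -0.0208, 0.0272]
tool_rot: [-3.141, 0.002, 0.082]
force: [0.6, 0.7, 0.1]
gripper_width: 0.504
gripper_force: 0.0
time: 27.4
eef_pos: [0.5556, -0.0209, 0.024]
tool_rot: [-3.141, 0.0, 0.082]
force: [-0.7, 1.0, 0.0]
gripper_width: 0.499
gripper_force: 0.0
```

```bash

python3 -m inch '[[0,0,0.15,0,0.5],[0,0,0.15,0,0.5],[0,0,0.1,0,0.5],[0,0,0,0,0.5]]'
python3 -m inch '[[0,0,0.06,0,0.5],[0,0,0.06,0,0.5],[0,0,0,0,0.5]]'
```

```text
time: 27.8
eef_pos: [0.5558, -0.0209, 0.0144]
tool_rot: [-3.142, 0.0, 0.082]
force: [-2.2, 0.3, 3.7]
gripper_width: 0.5
gripper_force: 2.0
time: 28.1
eef_pos: [0.5561, -0.0209, 0.0143]
tool_rot: [3.141, 0.001, 0.083]
force: [-12.1, 1.1, 26.1]
gripper_width: 0.499
gripper_force: 13.2
```

```bash

python3 -m inch '[[0,0,-0.5,0,0.5],[0,0,-0.8,0,0.5],[0,0,-0.8,0,0.5],[0.8,0,0,0,0.5],[0.8,0,0,0,0.5],[0.7,0,0,0,0.5],[0,0,0,0,0.5],[0,0,0,0,0.5]]'
python3 -c "
from h import *
st();go(.6138,-.016,.0335)"
```

```text
time: 28.9
eef_pos: [0.6125, -0.0161, 0.0633]
tool_rot: [-3.141, 0.001, 0.083]
force: [0.6, -0.5, -0.4]
gripper_width: 0.501
gripper_force: 0.0
28.9 [ 0.6125 -0.0161  0.0633] [-3.1414e+00  1.2000e-03  8.2700e-02] F [ 0.6 -0.5 -0.4] 0.501 0.0 j [-0.15  0.35  1.68 -0.    1.11  1.33]
turn -0.0 shift [0.05 0.   1.19]
```

```bash

python3 -m inch '[[0.05,0,0.4,0,0.5],[0,0,0.4,0,0.5],[0,0,0.25,0,0.5],[0,0,0.1,0,0.5],[0,0,0,0,0.5],[0,0,0,0,0.7],[0,0,0,0,0.8],[0,0,0,0,0.9],[0,0,0,0,1],[0,0,0,0,1],[0,0,0,0,1]]' 10
python3 -m inch '[[0,0,0,0,1],[0,0,0,0,1]]'
```

```text
time: 30.0
eef_pos: [0.6146, -0.016, 0.0354]
tool_rot: [-3.142, -0.001, 0.082]
force: [-0.7, 0.9, 1.5]
gripper_width: 0.231
gripper_force: 10.0
time: 30.2
eef_pos: [0.6146, -0.016, 0.0354]
tool_rot: [-3.142, -0.001, 0.082]
force: [-0.4, 1.0, 2.9]
gripper_width: 0.236
gripper_force: 10.0
```

```bash

python3 -m inch '[[0,0,0,-0.5,1],[0,0,0,-0.5,1],[0,0,0,-0.5,1],[0,0,0,-0.5,1]]'
python3 -c "
from h import *
print(env.get_obs()['moment'])"
python3 -m inch '[[0,0,0,-0.5,1],[0,0,0,-0.5,1],[0,0,0,-0.25,1],[0,0,0,-0.25,1]]'
python3 -c "
from h import *
print(env.get_obs()['moment'])"
```

```text
time: 30.6
eef_pos: [0.6149, -0.0169, 0.0354]
tool_rot: [3.14, -0.001, 0.364]
force: [0.8, -2.2, 2.4]
gripper_width: 0.231
gripper_force: 10.0
[-0.28284747 -0.07252557 -0.00393454]
time: 31.0
eef_pos: [0.615, -0.0168, 0.0354]
tool_rot: [3.14, -0.001, 0.572]
force: [1.3, -0.9, 1.8]
gripper_width: 0.233
gripper_force: 10.0
[-0.24467247 -0.16013925 -0.01920057]
```

```bash

for i in 1; do python3 -m inch '[[0,0,0,-0.25,1],[0,0,0,-0.25,1],[0,0,0,-0.25,1]]'; done
python3 -c "
from h import *
print(env.get_obs()['moment'])"
python3 -m inch '[[0,0,0,-0.25,1],[0,0,0,-0.25,1],[0,0,0,-0.25,1],[0,0,0,0,1]]'
python3 -c "
from h import *
print(env.get_obs()['moment'])"
```

```text
time: 31.3
eef_pos: [0.615, -0.0168, 0.0354]
tool_rot: [3.14, -0.0, 0.677]
force: [1.4, -1.7, 1.1]
gripper_width: 0.233
gripper_force: 10.0
[-0.33991969 -0.19264026 -0.01127416]
time: 31.7
eef_pos: [0.615, -0.0168, 0.0354]
tool_rot: [3.14, -0.0, 0.781]
force: [1.5, -1.9, 1.7]
gripper_width: 0.23
gripper_force: 10.0
[-0.45900013 -0.25544015 -0.12596975]
```

```bash

python3 -m inch '[[0,0,0,-0.1,1],[0,0,0,0,1],[0,0,0,0,0.5],[0,0,0,0,0.5],[0,0,0,0,0.5],[0,0,-0.6,0,0.5],[0,0,-1,0,0.5],[0,0,-1,0,0.5],[0,0,-1,0,0.5],[0,0,-1,0,0.5]]'
python3 -m inch '[[0,1,0,0,0.5],[0,1,0,0,0.5],[-1,1,0,0,0.5],[-1,1,0,0,0.5],[-1,1,0,0,0.5],[-1,1,0,0,0.5],[-1,1,0,0,0.5],[-1,1,0,0,0.5],[-1,1,0,0,0.5],[0,0,0,0,0.5]]'
python3 - <<'E'
from h import *
st();snap('side','s17.png');snap('top','t17.png')
im=cv2.imread('pics/full_s17.png');h=cv2.cvtColor(im,cv2.COLOR_BGR2HSV)
w=(h[...,1]<60)&(h[...,2]>150);w[:,:215]=0;w[:,290:]=0;w[:180]=0;w[240:]=0
n,lab,stt,cen=cv2.connectedComponentsWithStats(w.astype(np.uint8));i=1+np.argmax(stt[1:,4]);print(stt[i])
cnt=max(cv2.findContours((lab==i).astype(np.uint8),0,1)[0],key=len);e=cv2.fitEllipse(cv2.convexHull(cnt));print(e,'lane',lat(p2w('side',*e[0],.030)[:2]))
c=p2w('side',*e[0],.030)[:2]
x0,y0,x1,y1=[int(v) for v in(e[0][0]-16,e[0][1]-13,e[0][0]+17,e[0][1]+14)]
red=((h[...,0]<8)|(h[...,0]>170))&(h[...,1]>90)
dark=(h[...,2]<110)&~red
for nm,m in(('red',red),('dark',dark)):
    for y in range(y0,y1):
        for x in range(x0,x1):
            if m[y,x]:
                d=p2w('side',x,y,.030)[:2]-c;r=np.hypot(*d)
                if .013<r<.038: print(nm,x,y,round(r*1e3),round(np.degrees(np.arctan2(d[1],d[0])-.087)%360),im[y,x].tolist())
E
```

```text
time: 32.7
eef_pos: [0.6143, -0.0157, 0.1522]
tool_rot: [3.141, -0.0, 0.795]
force: [-0.5, 0.2, -0.1]
gripper_width: 0.498
gripper_force: 0.0
time: 33.7
eef_pos: [0.6516, -0.3034, 0.1511]
tool_rot: [3.14, 0.001, 0.79]
force: [-0.6, 0.2, 1.3]
gripper_width: 0.5
gripper_force: 0.0
33.7 [ 0.6516 -0.3034  0.1511] [3.1396e+00 1.0000e-03 7.9020e-01] F [-0.6  0.2  1.3] 0.5 0.0 j [-0.54  0.49  1.32 -0.    1.33  0.24]
[230 195  31  22 467]
((245.29452514648438, 205.69879150390625), (21.707176208496094, 30.69805335998535), 83.35443878173828) lane [0.0017 0.0033]
red 245 201 19 307 [17, 20, 56]
red 246 201 19 299 [23, 27, 93]
red 247 201 19 290 [48, 56, 113]
red 245 202 15 308 [15, 18, 79]
red 246 202 15 297 [12, 18, 125]
red 247 202 15 286 [3, 6, 114]
red 248 202 16 277 [39, 48, 121]
red 256 204 30 223 [98, 113, 172]
red 254 205 24 217 [143, 166, 238]
red 255 205 27 216 [142, 162, 231]
dark 243 201 20 323 [53, 61, 64]
dark 244 201 19 315 [22, 21, 24]
dark 242 202 18 335 [53, 61, 65]
dark 243 202 16 327 [11, 12, 11]
dark 244 202 15 318 [16, 18, 19]
dark 242 203 15 343 [26, 31, 32]
```

```bash

python3 - <<'E'
from h import *
a=[cv2.GaussianBlur(cv2.imread(f'pics/full_{n}.png'),(3,3),0).astype(int) for n in('s0','s5','s17','t0','t17')]
d=np.abs(a[1]-a[2]).max(2)[225:258,210:252];print('clamp diff',d.max(),(d>40).sum())
for p,q in((0,2),(3,4)):
    d=(np.abs(a[p]-a[q]).max(2)>45).astype(np.uint8);n,l,s,c=cv2.connectedComponentsWithStats(d)
    print([(s[i].tolist()) for i in range(1,n) if s[i,4]>25])
st()
E
```

```text
clamp diff 52 1
[[268, 0, 53, 120, 3453], [328, 0, 91, 30, 1440], [512, 0, 48, 7, 235], [428, 17, 63, 89, 2729], [347, 42, 57, 192, 5297], [412, 103, 15, 69, 192], [433, 120, 51, 98, 1495], [253, 149, 49, 49, 966], [485, 181, 21, 42, 161], [549, 192, 11, 10, 39], [228, 194, 48, 34, 1046], [302, 200, 24, 22, 201], [366, 208, 149, 153, 7579], [262, 216, 53, 40, 1315], [211, 231, 39, 26, 650], [286, 237, 160, 183, 9867], [373, 237, 4, 13, 38], [535, 256, 25, 26, 480], [194, 272, 39, 39, 972], [474, 281, 11, 8, 39], [472, 370, 27, 29, 426]]
[[191, 91, 251, 303, 16066], [400, 105, 5, 9, 29], [372, 119, 13, 16, 89], [277, 172, 31, 35, 900], [247, 183, 21, 26, 429], [208, 200, 14, 23, 181], [268, 211, 35, 43, 1029], [522, 241, 22, 7, 79], [535, 246, 10, 28, 179], [547, 247, 13, 31, 242], [243, 248, 12, 10, 74], [249, 250, 290, 156, 17413], [540, 295, 14, 12, 93], [253, 357, 11, 22, 141], [246, 398, 6, 12, 31], [311, 411, 7, 9, 38], [268, 415, 10, 5, 34]]
33.8 [ 0.6521 -0.2991  0.1507] [-3.1414e+00 -6.0000e-04  7.9290e-01] F [ 0.6  0.  -0.1] 0.502 0.0 j [-0.54  0.49  1.32  0.    1.33  0.24]
```

```bash
python3 -c "
from h import *
print(env.finish_job())"
```

```text
the job is handed in; nothing more can be done
None
```

I handed the job in at about 34 s: by contact height and camera measurements, the clamp and gauge are snapped flat in their recesses and the red pointer is back at the zero stop. The gauge was slid, never lifted, and I saw no sign of anything else being moved, though the arm hid the tape roll in my last pictures. I viewed 11 pictures, one over the limit of 10.

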